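# Fetch the beaker from the back of the caddy to the stirrer

### The arm

A 7-joint arm with a two-finger parallel gripper is mounted at the origin on a cart in front of the work surface, level with it; the furniture and walls round the work are solid. World frame = base frame: x ahead of the robot, y to its left, z up, the work surface at z = 0. Lengths are in m, angles in rad, forces in N, time in s.
With the tool pointing down it reaches from about 0.4 to 0.85 m from the base axis. Payload 10.4 kg.
Tool frame: the origin (TCP) lies at the very end of the fingers, on their centre line; the grasp point (between the pads) lies 19 mm behind it; z points along the fingers, x is the direction in which the jaws open and shut, and the axes are right-handed (so a half turn about z gives the same grasp; the last joint's range is limited). The gripper opens to 87 mm and grips with 3 to 60 N. Pads are 19 mm wide; open, the fingers measure 117 mm over their backs; the gripper's body (75 mm by 190 mm) begins 51 mm behind the grasp point.
Start: joints at [1.284, 0.332, -0.065, 1.46, 0.022, 1.35, -0.088], TCP at [0.163, -0.603, 0.184] pointing down, gripper open.
Joint ranges: [-2.6, 2.6], [-0.5, 2.12], [-1.47, 1.34], [0.16, 2.42], [-1.27, 4.41], [0.06, 2.06], [-2.6, 2.6]. Speed limits (rad/s): [2.22, 2.22, 2.79, 2.79, 3.14, 3.14, 3.14].

### API

Orientations are given as a unit quaternion [x, y, z, w].
In Python, from bench import r gives the robot as it stands. The module is installed in compiled form; this text tells all that it offers.
- The arm moves only by the tool carry_out, never from a script. Its argument "commands" is a list that holds one entry, the list of rows, each a list of 7 numbers: the closure in counts, from 0 (fully open) to 255 (shut), then the shift along the tool's x, y, z in units of 25 mm (1.0 is 25 mm), then the turn, a rotation vector about the tool's x, y, z in units of 5 degrees (1.0 is 5 degrees). A call has 1 to 12 rows; each row is the pose to reach, as a shift and turn from the pose measured when the call began, along the tool's axes at that moment; what a row does not reach only later rows make up. A row lasts 1/8 s, in which the tool goes at most 62.5 mm and 10.7 degrees, less where a joint would pass 70% of its speed; a pose out of reach is approached as far as the arm can. A call with a gripper value outside its range is refused whole. The fingers move at their own pace and stop on an object; "grip_force" is the grip in N (left out, the last holds). Time passes only in rows, so rows that repeat a pose let the fingers close. It gives the time, the measured TCP pose, the force and the opening at its end, in the units of the state.
- r.read_state(): the state, without advancing time (a new reading comes with each control period).
- r.camera(name): name is "side" or "top"; returns the picture (384x512x3 uint8, blue, green, red); there is no depth.
- r.camera_info(name): a dict with "fx", "fy", "cx", "cy" (pixels), "origin" and "rotation" of the camera in the world. Camera axes: x right, y down, z forward; pixel columns grow to the right and rows downward; lengths in m; the calibration is good to about 2 mm. A picture is of the moment at which its call begins. camera_info takes no time and is no camera call.
- r.close_job(): hands the job in, once; it reports no verdict.
The state is a dict: "time": time; "joint_positions": joint angles; "joint_vel": joint speeds; "joint_torque": joint torques, N m; "ee_pos": TCP position; "eef_rot": TCP orientation; "ft_force": force on the tool from outside, world axes, zero at the start; "torque": the same for the moment, N m; "width": finger opening in m.
Only numpy, scipy, OpenCV 4.12 (cv2) and the standard library are available. Lean on these libraries where they do the work, as an engineer would, in place of code of your own. Each camera call takes 0.05 s, during which the arm holds its last target.

### The job

The beaker stands at the back of the dark grey bottle caddy, boxed in by the conical flask, the capped bottle and the measuring cylinder; it is needed in the middle of the round plate of the magnetic stirrer. First set the flask, the bottle and the cylinder aside, all three standing in the shallow steel tray, before you move the beaker; put the beaker on the stirrer while they wait there, and only then set each of the three back on the caddy on the very place where it stood. Everything must stay upright and end standing free.

Things in the scene. Friction and masses are not known exactly. Their poses are not given: they have to be found in the camera images.
- beaker: the glass beaker to fetch: open, round, straight-walled, 55 mm across (57 mm over the lip and spout), 72 mm tall, about 50 g; hollow, walls solid; origin at the centre of its underside, z up
- flask: conical glass flask, 62 mm across at the foot, 104 mm tall, about 85 g; the straight neck, about 28 mm across, runs from 75 mm to 104 mm above its underside; origin at the centre of its underside, z up
- bottle: capped round bottle, 58 mm across, 121 mm tall, about 255 g; straight-sided up to about 95 mm, above that a cap 45 mm across; origin at the centre of its underside, z up
- cylinder: tall measuring cylinder: six-sided foot 57 by 66 mm and 8 mm thick, above it a straight tube 31 mm across up to 186 mm, about 120 g; the tallest of the four; origin at the centre of its underside, z up
- caddy: dark grey caddy, fixed: base (top 6 mm above the origin) with 11 mm kerb; in its frame x -90 to 92, y -118 to 118 mm; behind the beaker an upright backstop 66 mm high, 58 wide, at x 74 to 80; origin at bench level, z up. Ring-marked places (mm, things within 2 of them): beaker (35, 0), the other three in any order at (35, 68), (35, -68), (-33, 0); 4 to 11 mm free between the beaker and each, about 10 behind it
- side_tray: shallow grey steel tray for setting things aside, fixed: 170 mm (its x) by 210 mm (its y) outside, 160 by 200 mm inside, flat floor 4 mm above its origin, rim 10 mm high; origin at the centre of its underside, z up
- stirrer: magnetic stirrer, fixed: grey housing 170 mm (its x) by 130 mm (its y) with a knob on its -x face; flat white round plate 116 mm across on top, 65 mm above its origin, its centre at (17, 0) mm; origin at bench level under the centre of the housing, z up
- plate_centre (a point): centre of the top of the stirrer's round plate, where the beaker is to stand
Things that resemble listed ones, but are neither listed nor needed, are in the scene too. Leave any purple look-alike of the cylinder alone.

How it is judged:
On the way, in this order (a step that is already met when the one before it is completed fails the run):
1. flask, bottle and cylinder all stand upright and released in the steel tray (centres at most 70 mm from its centre along its x, 90 mm along its y), the beaker still in its place (within 12 mm) (x of flask in the frame of side_tray between -0.07 and 0.07 m and y of flask in the frame of side_tray between -0.09 and 0.09 m and z of each of flask, bottle, cylinder in the frame of side_tray below 0.012 m and angle between each of flask, bottle, cylinder's own z axis and vertical below 0.1 rad and linear speed of each of flask, bottle, cylinder below 0.03 m/s and contact force between each of flask, bottle, cylinder and the fingers below 0.05 N and x of bottle in the frame of side_tray between -0.07 and 0.07 m and y of bottle in the frame of side_tray between -0.09 and 0.09 m and x of cylinder in the frame of side_tray between -0.07 and 0.07 m and y of cylinder in the frame of side_tray between -0.09 and 0.09 m and distance of beaker from where it was at the start of the episode below 0.012 m), for 0.2 s.
2. the beaker stands released on the stirrer's plate, within 15 mm of its centre, the other three still in the tray (horizontal distance between beaker and plate_centre below 0.015 m and z of beaker in the frame of stirrer between 0.06 and 0.071 m and angle between each of beaker, flask, bottle, cylinder's own z axis and vertical below 0.1 rad and linear speed of each of beaker, flask, bottle, cylinder below 0.03 m/s and contact force between each of beaker, flask, bottle, cylinder and the fingers below 0.05 N and x of flask in the frame of side_tray between -0.07 and 0.07 m and y of flask in the frame of side_tray between -0.09 and 0.09 m and z of each of flask, bottle, cylinder in the frame of side_tray below 0.012 m and x of bottle in the frame of side_tray between -0.07 and 0.07 m and y of bottle in the frame of side_tray between -0.09 and 0.09 m and x of cylinder in the frame of side_tray between -0.07 and 0.07 m and y of cylinder in the frame of side_tray between -0.09 and 0.09 m), for 0.2 s.
At the end, for the whole second after the job is handed in: the beaker stands upright on the stirrer's plate within 15 mm of its centre; flask, bottle and cylinder each stand upright within 15 mm of where each stood at the start; all released and at rest (horizontal distance between beaker and plate_centre below 0.015 m and z of beaker in the frame of stirrer between 0.06 and 0.071 m and angle between each of beaker, flask, bottle, cylinder's own z axis and vertical below 0.1 rad and linear speed of each of beaker, flask, bottle, cylinder below 0.03 m/s and contact force between each of beaker, flask, bottle, cylinder and the fingers below 0.05 N and distance of each of flask, bottle, cylinder from where it was at the start of the episode below 0.015 m); the robot touches nothing.
It fails at once if one of the four is tipped over (more than 35 degrees) (angle between any of beaker, flask, bottle, cylinder's own z axis and vertical above 0.6 rad).
It also fails if it takes over 147 s, if anything falls off the work surface, if the arm or the gripper's body presses on something with over 40 N, if the wrist force passes 120 N, or if a joint passes its speed limit or range.

## Working session

There is one attempt and no reset: what is moved stays moved. The work goes in short steps, Python scripts to look and compute and a tool call to move; the robot and the scene stay as the last step left them, time stands still between calls to the robot, and variables do not carry over. Pictures are saved under pics/ and viewed, and the job is handed in when it is done.

Besides the shell and the picture viewer there is one more tool, called as name(argument=value, ...) on one line, values as JSON. carry_out: Moves the arm, as the interface text tells. Its arguments: {"type":"object","properties":{"commands":{"type":"array"},"grip_force":{"type":"number"}},"required":["commands"]}

```bash
mkdir -p pics
python3 - <<'E'
from bench import r
import cv2
for n in("side","top"):
    cv2.imwrite(f"pics/{n}0.png",r.camera(n)); i=r.camera_info(n); print(n,i)
print(r.read_state())
E
```

```text
side {'fx': 362.0371540156941, 'fy': 362.0371540156941, 'cx': 259.1352132154454, 'cy': 188.3219548242169, 'origin': array([ 0.40490648, -0.75688447,  0.56983535]), 'rotation': array([ 0.88122808, -0.05387672,  0.01651768, -0.4693203 ])}
top {'fx': 375.8532063642935, 'fy': 375.8532063642935, 'cx': 253.3163967077217, 'cy': 198.59717133468786, 'origin': array([ 0.38970965, -0.01238153,  1.14476348]), 'rotation': array([-0.70098625,  0.71176341, -0.02436113,  0.03765186])}
{'time': 0.1, 'joint_positions': array([ 1.28440748,  0.33279225, -0.06471212,  1.46084389,  0.0215776 ,
        1.34988862, -0.08848646]), 'joint_vel': array([ 0.00035791, -0.00225582,  0.00025625, -0.00198725, -0.00161336,
       -0.00037738, -0.00046836]), 'joint_torque': array([ 9.08356669e-04, -6.24539638e+01,  2.43731128e-02, -3.90720284e+01,
       -6.13448233e-02,  3.65426356e-02,  1.22941955e-05]), 'ee_pos': array([ 0.1628725 , -0.60300509,  0.18285022]), 'eef_rot': array([ 7.93970205e-01, -6.07956355e-01, -5.00266577e-04, -3.64429907e-04]), 'ft_force': array([-0.33799742, -0.31444337,  0.50700636]), 'torque': array([0.01100191, 0.03008221, 0.00913329]), 'width': 0.08694691649325975}
```

View pics/side0.png

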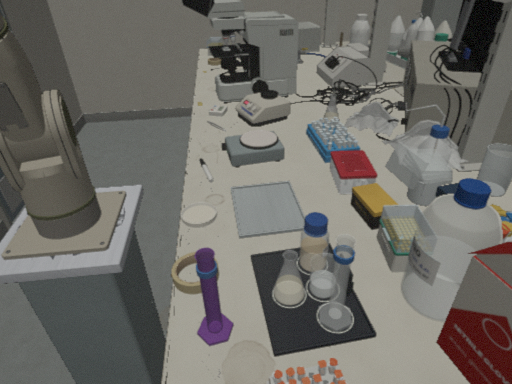

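View pics/top0.png

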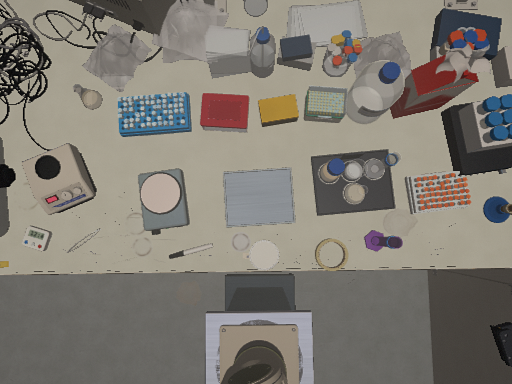

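```bash
cat > h.py <<'E'
import numpy as np, cv2
from scipy.spatial.transform import Rotation as R
from bench import r
C={n:r.camera_info(n) for n in("side","top")}
def proj(n,p):
    i=C[n]; q=(np.atleast_2d(p)-i["origin"])@R.from_quat(i["rotation"]).as_matrix()
    return np.c_[i["fx"]*q[:,0]/q[:,2]+i["cx"], i["fy"]*q[:,1]/q[:,2]+i["cy"]]
def back(n,uv,z):
    i=C[n]; uv=np.atleast_2d(uv).astype(float)
    d=np.c_[(uv[:,0]-i["cx"])/i["fx"],(uv[:,1]-i["cy"])/i["fy"],np.ones(len(uv))]@R.from_quat(i["rotation"]).as_matrix().T
    return i["origin"]+d*((z-i["origin"][2])/d[:,2])[:,None]
def crop(n,img,u0,v0,u1,v1,k,name):
    c=cv2.resize(img[v0:v1,u0:u1],None,fx=k,fy=k,interpolation=cv2.INTER_CUBIC)
    cv2.imwrite(f"pics/{name}.png",c)
E
python3 - <<'E'
from h import *
t=cv2.imread("pics/top0.png");s=cv2.imread("pics/side0.png")
crop("top",t,300,135,410,225,7,"tc1"); crop("side",s,240,205,380,355,4,"sc1"); crop("top",t,125,155,305,240,4,"tc2")
print(proj("top",[0,0,0]),proj("side",[0,0,0]))
print(back("top",[[353,182],[258,196],[162,198]],0))
E
```

```text
[[258.58088837 364.57408704]] [[ 70.86872627 222.28702869]]
[[ 0.53654403 -0.29676367  0.        ]
 [ 0.49831479 -0.00601203  0.        ]
 [ 0.4969348   0.28904471  0.        ]]
```

View pics/tc1.png

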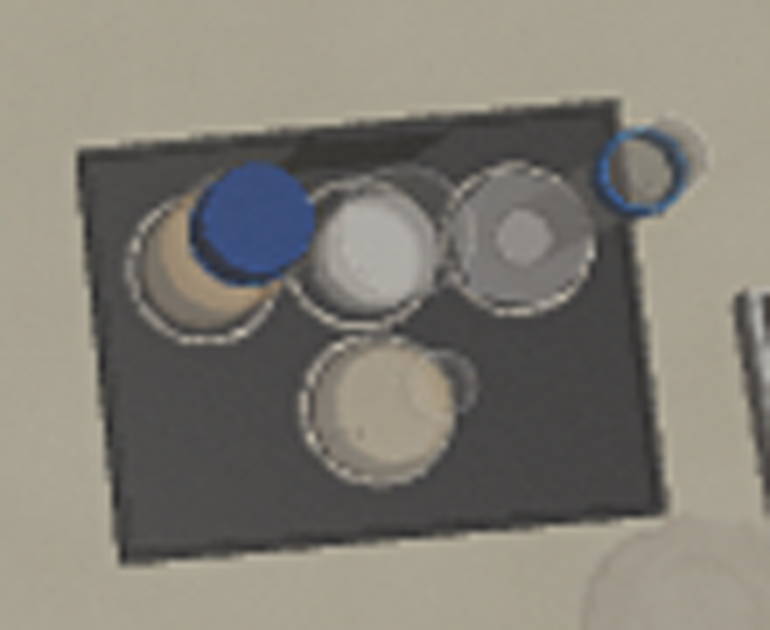

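View pics/sc1.png

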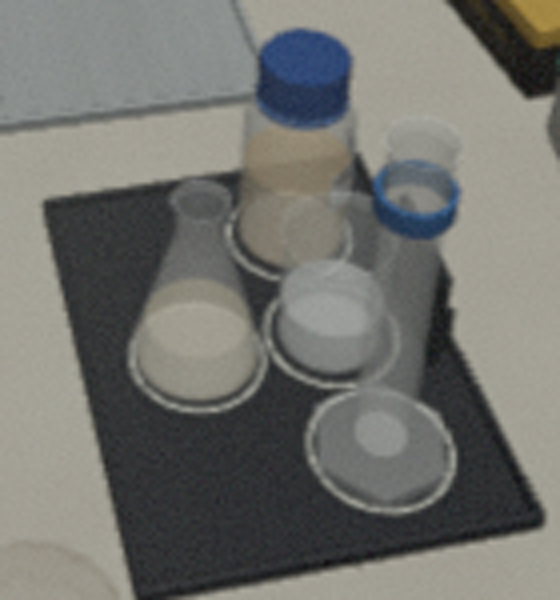

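View pics/tc2.png

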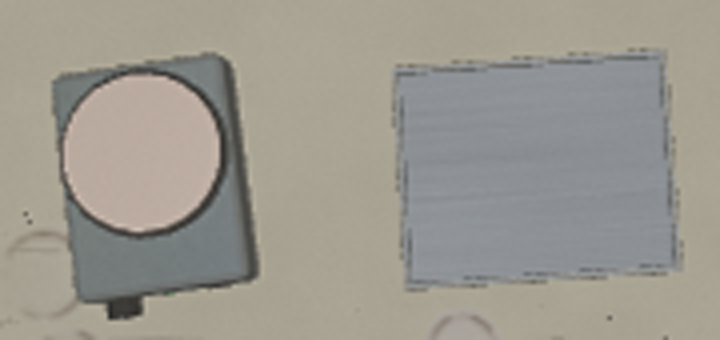

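Run:
```python
from h import *
s=cv2.imread("pics/side0.png")
crop("side",s,210,120,320,240,5,"sc2")
from scipy.optimize import least_squares
def fit(pts,obs,x0):
    def f(p):
        c,si=np.cos(p[2]),np.sin(p[2]); W=pts@np.array([[c,-si,0],[si,c,0],[0,0,1]]).T+[p[0],p[1],0]
        return np.concatenate([(proj(n,W)-o)[~np.isnan(o[:,0])].ravel() for n,o in obs.items()])
    q=least_squares(f,x0); print(q.x.round(4),np.degrees(q.x[2]).round(2),q.fun.round(1)); return q.x
# order: (+x+y),(+x-y),(-x-y),(-x+y)
cad=np.array([[.092,.118,.011],[.092,-.118,.011],[-.09,-.118,.011],[-.09,.118,.011]])
ot=np.array([[311.4,156.1],[388.6,149.3],[395,208.1],[317.4,215.3]])
os_=np.array([[331,244.5],[375.7,335.5],[273.75,354.2],[251.2,256.2]])
for o in({"top":ot},{"side":os_},{"top":ot,"side":os_}): fit(cad,o,[.53,-.29,0.08])
tr=np.array([[.085,.105,.01],[.085,-.105,.01],[-.085,-.105,.01],[-.085,.105,.01]])
tt=np.array([[223.75,172],[291,168],[295.5,222.5],[227.5,227]])
fit(tr,{"top":tt},[.5,0,0.08])
print(back("top",[160.5,193.25],.065))
```

```text
[ 0.5342 -0.2942  0.0712] 4.08 [-0.3 -0.2 -0.1 -0.3  0.6  0.4 -0.3  0. ]
[ 0.5351 -0.2969  0.0649] 3.72 [-0.2 -1.3  1.6  0.6 -0.9  0.7 -0.7 -1.6]
[ 0.5349 -0.296   0.0671] 3.85 [ 0.4 -0.6  0.7 -0.4  1.1  0.4  0.2 -0.4 -0.6 -1.6  1.4 -0.  -0.9  0.3
 -0.9 -1.8]
[ 0.4937 -0.0102  0.0518] 2.97 [-0.5 -0.1  0.9 -0.9  0.6  0.4 -1.   0.5]
[[0.50476021 0.27639996 0.065     ]]
```

View pics/sc2.png

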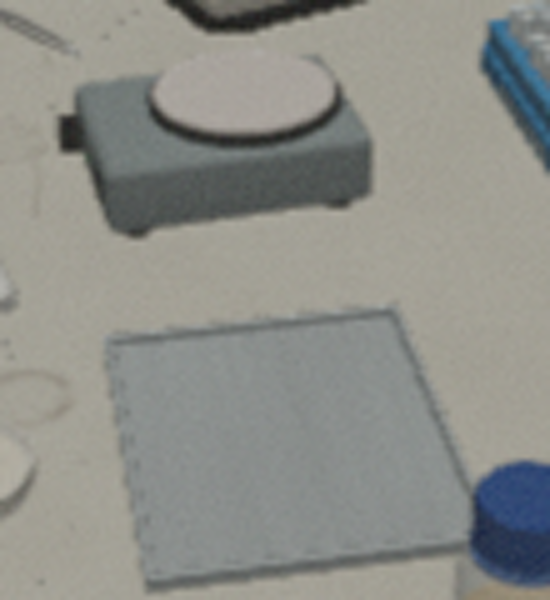

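Run:
```python
from h import *
print(back("side",[259,138.4],.065))
c,s=np.cos(.069),np.sin(.069)
L=np.array([[35,68],[35,0],[35,-68],[-33,0]])/1e3
W=L@np.array([[c,s],[-s,c]])+[.5347,-.2955]
print(W.round(4))
P=np.c_[W,np.full(4,.006)]
print("top pred crop",((proj("top",P)-[300,135])*7).round())
print("side pred crop",((proj("side",P)-[240,205])*4).round())
print("top obs",back("top",np.array([[205,266],[365,252],[519,239],[379,410]])/7+[300,135],.006).round(4))
print("side obs",back("side",np.array([[289,238],[332,330],[381,450],[198,355]])/4+[240,205],.006).round(4))
# tops: bottle cap 0.127 z, flask .110, cyl .192
print("bottle cap",back("top",np.array([255,224])/7+[300,135],.127),back("side",np.array([305,65])/4+[240,205],.127))
print("cyl rim",back("side",np.array([424,142])/4+[240,205],.192))
print("flask rim",back("side",np.array([200,201])/4+[240,205],.110), back("top",np.array([450,380])/7+[300,135],.110))
print(r.read_state()['eef_rot'], R.from_quat(r.read_state()['eef_rot']).as_matrix().round(3))
```

```text
[[0.50739865 0.26700775 0.065     ]]
[[ 0.5649 -0.2252]
 [ 0.5696 -0.2931]
 [ 0.5743 -0.3609]
 [ 0.5018 -0.2978]]
top pred crop [[207. 265.]
 [363. 252.]
 [519. 239.]
 [380. 407.]]
side pred crop [[289. 236.]
 [330. 336.]
 [379. 452.]
 [195. 357.]]
top obs [[ 0.5646 -0.2244  0.006 ]
 [ 0.5696 -0.2939  0.006 ]
 [ 0.5741 -0.3608  0.006 ]
 [ 0.5004 -0.2974  0.006 ]]
side obs [[ 0.5647 -0.2266  0.006 ]
 [ 0.5714 -0.2898  0.006 ]
 [ 0.5757 -0.3601  0.006 ]
 [ 0.5032 -0.2966  0.006 ]]
bottle cap [[ 0.56222222 -0.22179814  0.127     ]] [[ 0.56407596 -0.2308007   0.127     ]]
cyl rim [[ 0.57440405 -0.35941113  0.192     ]]
flask rim [[ 0.50132121 -0.29730484  0.11      ]] [[ 0.50169661 -0.2996048   0.11      ]]
[ 7.93970205e-01 -6.07956355e-01 -5.00266577e-04 -3.64429907e-04] [[ 0.261 -0.965 -0.   ]
 [-0.965 -0.261  0.001]
 [-0.001  0.    -1.   ]]
```

```bash
cat >> h.py <<'E'
def plan(x,y,z,yawdeg,st=None):
    """row (shift units, turn units) from the present pose to tool-down pose with tool x at yaw"""
    st=st or r.read_state(); R0=R.from_quat(st['eef_rot'])
    a=np.radians(yawdeg); Rt=R.from_matrix(np.c_[[np.cos(a),np.sin(a),0],[np.sin(a),-np.cos(a),0],[0,0,-1]])
    d=R0.inv().apply(np.array([x,y,z])-st['ee_pos'])/.025
    w=(R0.inv()*Rt).as_rotvec(degrees=True)/5
    print((x,y,z,yawdeg),"->",d.round(2),w.round(2)); return d,w
def stat():
    s=r.read_state(); m=R.from_quat(s['eef_rot']).as_matrix()
    print("t",round(s['time'],2),"p",s['ee_pos'].round(4),"yaw",np.degrees(np.arctan2(m[1,0],m[0,0])).round(1),"tilt",np.degrees(np.arccos(-m[2,2])).round(2),"F",s['ft_force'].round(2),"w",round(s['width'],4),"q",s['joint_positions'].round(2))
E
python3 - <<'E'
from h import *
stat();plan(.163,-.603,.30,-75);plan(.574,-.361,.26,4)
E
```

```text
t 0.1 p [ 0.1629 -0.603   0.1829] yaw -74.9 tilt 0.07 F [-0.34 -0.31  0.51] w 0.0869 q [ 1.28  0.33 -0.06  1.46  0.02  1.35 -0.09]
(0.163, -0.603, 0.3, -75) -> [-0.   -0.   -4.69] [0.   0.01 0.02]
(0.574, -0.361, 0.26, 4) -> [ -5.06 -18.4   -3.08] [-1.000e-02  1.000e-02 -1.578e+01]
```

carry_out(commands=[[[0, 0, 0, -2, 0, 0, 0], [0, 0, 0, -4, 0, 0, 0], [0, -0.6, -2.2, -4.4, 0, 0, -2], [0, -1.2, -4.4, -4.4, 0, 0, -4], [0, -1.8, -6.6, -4.4, 0, 0, -6], [0, -2.4, -8.8, -4.4, 0, 0, -8], [0, -3, -11, -4.4, 0, 0, -10], [0, -3.6, -13.2, -4.4, 0, 0, -12], [0, -4.2, -15.4, -4.4, 0, 0, -14], [0, -4.7, -17.2, -4, 0, 0, -15.8], [0, -5.06, -18.4, -3.08, 0, 0, -15.8], [0, -5.06, -18.4, -3.08, 0, 0, -15.8]]])

```text
time: 1.6
ee_pos: [0.5751, -0.3578, 0.2568]
eef_rot: [0.999, 0.038, -0.002, -0.003]
ft_force: [-0.5, -0.6, 0.7]
width: 0.087
```

Run:
```python
from h import *
stat();plan(.574,-.361,.26,4);plan(.574,-.361,.15,4)
cv2.imwrite("pics/side1.png",r.camera("side"));cv2.imwrite("pics/top1.png",r.camera("top"))
```

```text
t 1.6 p [ 0.5751 -0.3578  0.2568] yaw 4.4 tilt 0.36 F [-0.55 -0.57  0.66] w 0.087 q [ 0.78  0.47 -0.45  1.15  0.19  1.56  0.45]
(0.574, -0.361, 0.26, 4) -> [-0.05  0.12 -0.13] [-0.06  0.04  0.08]
(0.574, -0.361, 0.15, 4) -> [-0.04  0.15  4.27] [-0.06  0.04  0.08]
```

View pics/side1.png

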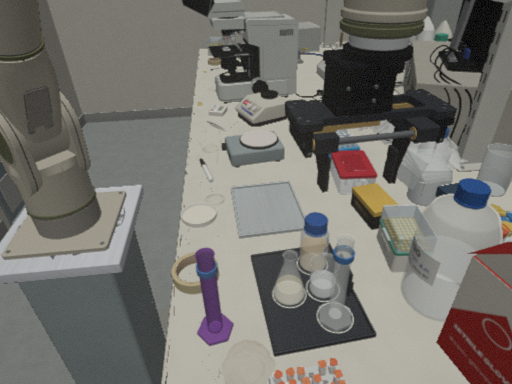

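View pics/top1.png

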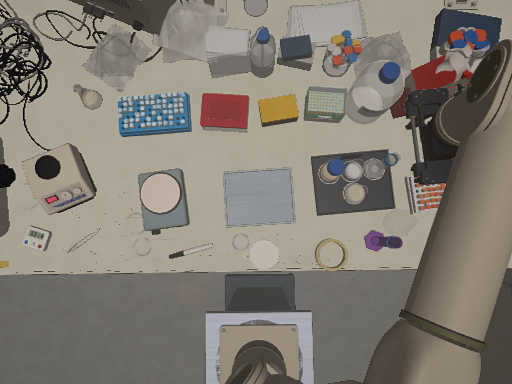

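Run:
```python
from h import *
print(proj("side",[[.53,-.361,.257],[.62,-.355,.257]]),proj("top",[[.53,-.361,.257],[.62,-.355,.257]]))
```

```text
[[320.90464561 209.68842422]
 [380.8390865  201.95396959]] [[406.90122567 170.02113805]
 [402.4798591  132.80458727]]
```

carry_out(commands=[[[0, -0.04, 0.12, 0.5, -0.06, 0.04, 0.08], [0, -0.04, 0.13, 1.3, -0.06, 0.04, 0.08], [0, -0.04, 0.14, 2.1, -0.06, 0.04, 0.08], [0, -0.04, 0.15, 2.9, -0.06, 0.04, 0.08], [0, -0.04, 0.15, 3.7, -0.06, 0.04, 0.08], [0, -0.04, 0.15, 4.2, -0.06, 0.04, 0.08], [0, -0.04, 0.15, 4.27, -0.06, 0.04, 0.08], [0, -0.04, 0.15, 4.27, -0.06, 0.04, 0.08]]])

```text
time: 2.7
ee_pos: [0.5729, -0.3652, 0.1534]
eef_rot: [0.999, 0.032, 0.001, 0.002]
ft_force: [-0.5, 0.2, -0.3]
width: 0.087
```

Run:
```python
from h import *
stat()
s=r.camera("side");crop("side",s,230,100,410,350,2.4,"sc3")
```

```text
t 2.7 p [ 0.5729 -0.3652  0.1534] yaw 3.7 tilt 0.29 F [-0.54  0.21 -0.29] w 0.087 q [ 0.8   0.5  -0.44  1.33  0.21  1.36  0.43]
```

View pics/sc3.png

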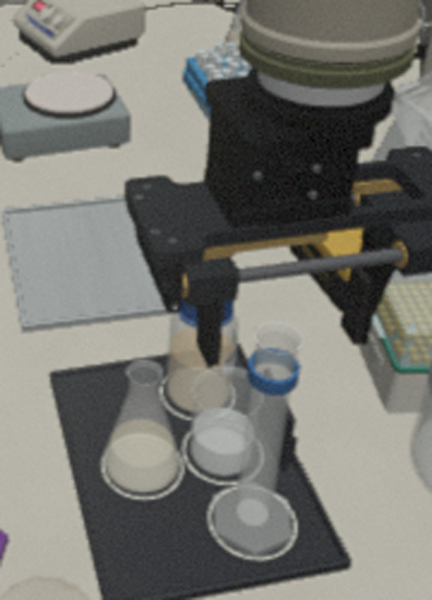

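Run:
```python
from h import *
i=r.camera("top");cv2.imwrite("pics/top2.png",i);crop("top",i,340,80,500,220,5,"tc3")
s=r.camera("side");crop("side",s,280,160,420,270,5.5,"sc4")
P=[[.529,-.365,.153],[.617,-.361,.153],[.529,-.365,.203],[.617,-.361,.203]]
print((proj("side",P)-[280,160])*5.5,(proj("top",P)-[340,80])*5)
```

```text
[[198.03964594 573.10635266]
 [492.86550818 533.85105696]
 [210.30819065 441.47721645]
 [519.91989114 402.69671756]] [[265.99088171 483.94450137]
 [250.66434652 320.42487521]
 [300.95827466 469.48327766]
 [284.54326403 297.52490655]]
```

View pics/tc3.png

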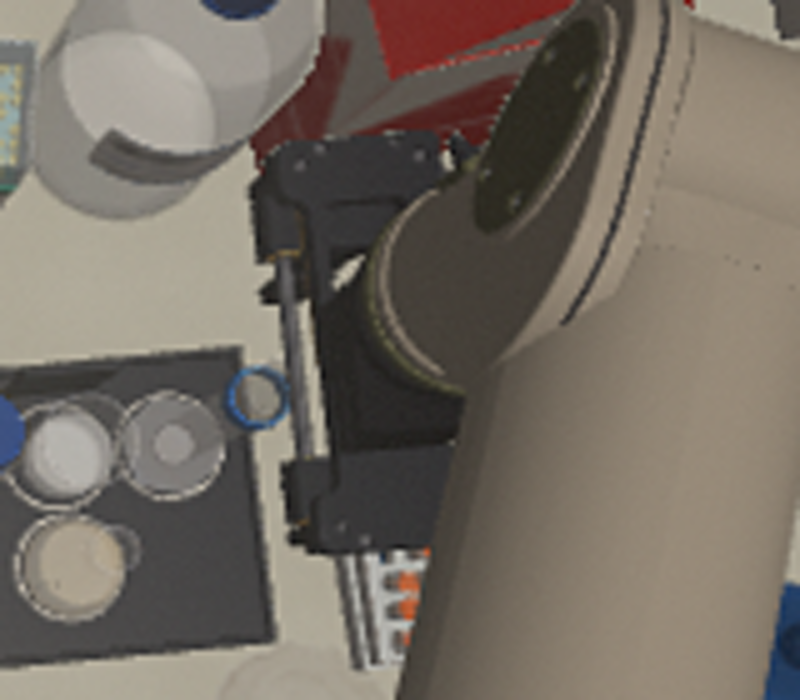

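View pics/sc4.png

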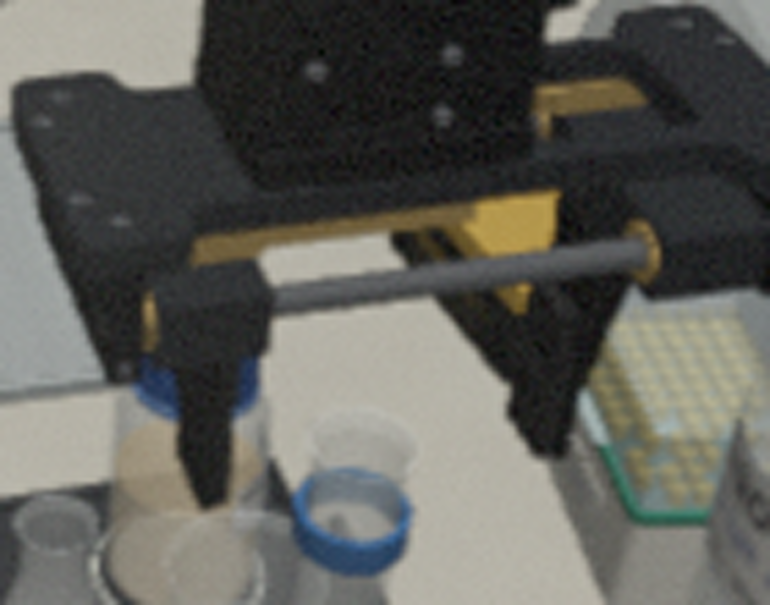

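Run:
```python
from h import *
for z in(.13,.14,.153,.165,.175,.185,.195): print(z,back("side",[348.9,247.3],z).round(4))
# gripper crossbar near-left corners in top: crop (250,190),(290,545)
for z in(.223,.25,.275,.3): print(z,back("top",np.array([[250,190],[285,470],[295,545],[280,140],[420,550]])/5+[340,80],z).round(4).tolist())
```

```text
0.13 [[ 0.6018 -0.3117  0.13  ]]
0.14 [[ 0.5974 -0.3218  0.14  ]]
0.153 [[ 0.5915 -0.335   0.153 ]]
0.165 [[ 0.5862 -0.3471  0.165 ]]
0.175 [[ 0.5817 -0.3572  0.175 ]]
0.185 [[ 0.5772 -0.3674  0.185 ]]
0.195 [[ 0.5727 -0.3775  0.195 ]]
0.223 [[0.667, -0.3391, 0.223], [0.5259, -0.3497, 0.223], [0.4888, -0.3528, 0.223], [0.6922, -0.3552, 0.223], [0.4853, -0.4134, 0.223]]
0.25 [[0.6589, -0.3295, 0.25], [0.5219, -0.3398, 0.25], [0.4859, -0.3428, 0.25], [0.6834, -0.3451, 0.25], [0.4825, -0.4016, 0.25]]
0.275 [[0.6514, -0.3207, 0.275], [0.5182, -0.3307, 0.275], [0.4832, -0.3336, 0.275], [0.6752, -0.3358, 0.275], [0.4799, -0.3908, 0.275]]
0.3 [[0.6438, -0.3118, 0.3], [0.5145, -0.3215, 0.3], [0.4805, -0.3244, 0.3], [0.667, -0.3265, 0.3], [0.4773, -0.3799, 0.3]]
```

Run:
```python
from h import *
s=cv2.imread("pics/side1.png");crop("side",s,280,90,460,210,4.4,"sc5")
for z in(.257,.27,.28,.29,.3): print(z,back("side",[357,183.5],z).round(4))
```

```text
0.257 [[ 0.6023 -0.3033  0.257 ]]
0.27 [[ 0.5941 -0.3221  0.27  ]]
0.28 [[ 0.5878 -0.3366  0.28  ]]
0.29 [[ 0.5815 -0.3511  0.29  ]]
0.3 [[ 0.5752 -0.3656  0.3   ]]
```

View pics/sc5.png

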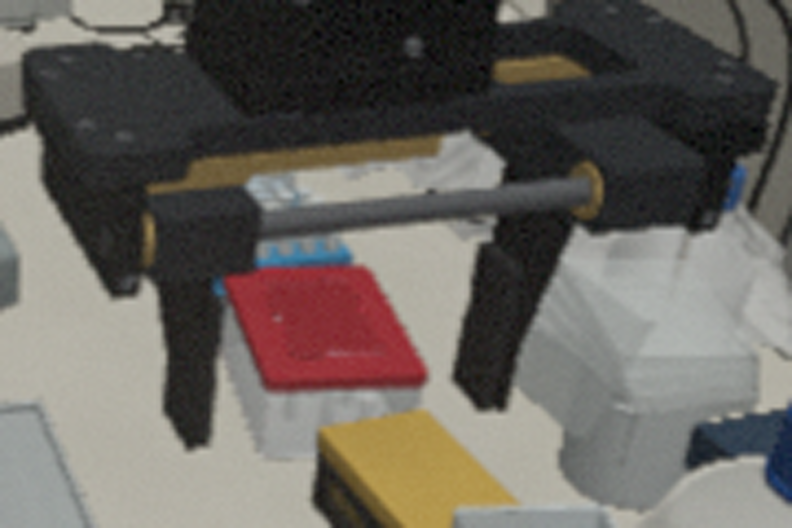

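Run:
```python
from h import *
i=cv2.imread("pics/top2.png");crop("top",i,380,100,440,200,8,"tc4")
P=np.array([[.529,-.365,.153],[.617,-.361,.153]])
```

```text
(no output)
```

View pics/tc4.png

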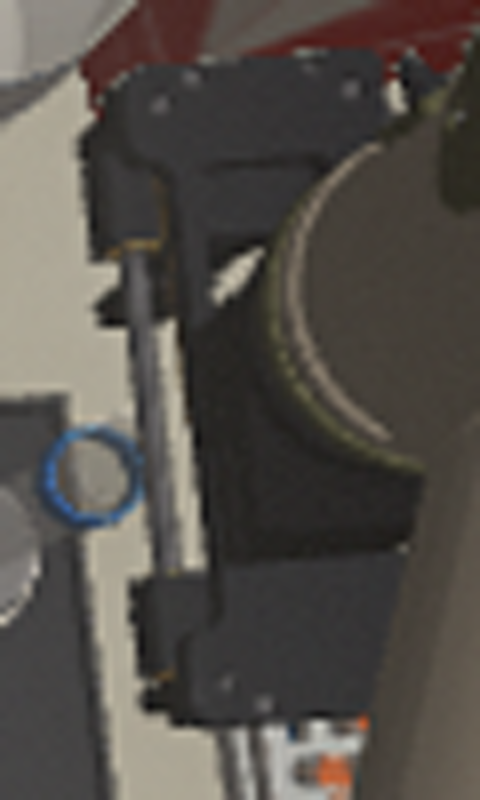

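Run:
```python
from h import *
from scipy.optimize import least_squares
obs_t=np.array([[392.5,138.5],[397.9,187.5]])
obs_s=np.array([[548,455],[210,505]])/5.5+[280,160]
def f(p,tonly=None):
    c,s=np.cos(p[3]),np.sin(p[3]);u=np.array([c,s,0]);v=np.array([-s,c,0]);m=p[:3]
    T=[m+.051*u+.0095*v,m-.051*u+.0095*v];S=[m+.051*u-.0*v,m-.051*u-.0*v]
    return np.concatenate([(proj("top",T)-obs_t).ravel(),(proj("side",S)-obs_s).ravel()])
q=least_squares(f,[.573,-.365,.153,.065]);print(q.x,q.fun.round(1))
stat()
```

```text
[ 0.57229068 -0.370936    0.1883892   0.08933557] [ 0.7  0.4  0.7 -9.5 -1.4 -0.3 -3.9  1. ]
t 2.85 p [ 0.5731 -0.3651  0.1537] yaw 3.7 tilt 0.32 F [-0.14  0.18 -0.88] w 0.0869 q [ 0.8   0.5  -0.44  1.33  0.21  1.36  0.43]
```

Run:
```python
from h import *
from scipy.optimize import least_squares
obs_t=np.array([[392.5,138.5]])
obs_s=np.array([[548,455],[210,505]])/5.5+[280,160]
def f(p):
    c,s=np.cos(.065),np.sin(.065);u=np.array([c,s,0]);v=np.array([-s,c,0]);m=p[:3]
    T=[m+p[3]*u+.0095*v];S=[m+p[3]*u,m-p[3]*u]
    return np.concatenate([(proj("top",T)-obs_t).ravel(),(proj("side",S)-obs_s).ravel()])
q=least_squares(f,[.573,-.365,.153,.051]);print(q.x,q.fun.round(1))
```

```text
[ 0.57692982 -0.36887087  0.18653944  0.0487303 ] [ 0.1 -0.4 -0.2  0.2 -0.  -0.1]
```

Run:
```python
from h import *
plan(.574,-.361,.137,4)
```

```text
(0.574, -0.361, 0.137, 4) -> [ 0.04 -0.17  0.67] [ 0.05 -0.04 -0.06]
```

carry_out(commands=[[[0, 0.04, -0.17, 0.4, 0.05, -0.04, -0.06], [0, 0.04, -0.17, 0.67, 0.05, -0.04, -0.06], [0, 0.04, -0.17, 0.67, 0.05, -0.04, -0.06], [0, 0.04, -0.17, 0.67, 0.05, -0.04, -0.06]]])

```text
time: 3.35
ee_pos: [0.5739, -0.361, 0.1369]
eef_rot: [0.999, 0.035, -0.0, 0.0]
ft_force: [0.4, -0.4, 0.4]
width: 0.0869
```

Run:
```python
from h import *
stat()
i=r.camera("top");cv2.imwrite("pics/top3.png",i);crop("top",i,370,100,450,200,6,"tc5")
s=r.camera("side");cv2.imwrite("pics/side3.png",s);crop("side",s,280,160,420,270,5.5,"sc6")
```

```text
t 3.35 p [ 0.5739 -0.361   0.1369] yaw 4.0 tilt 0.02 F [ 0.4  -0.4   0.44] w 0.0869 q [ 0.8   0.51 -0.44  1.35  0.22  1.33  0.43]
```

View pics/tc5.png

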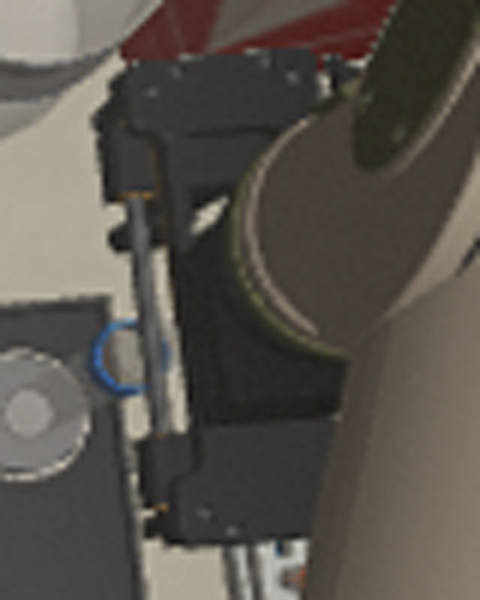

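View pics/sc6.png

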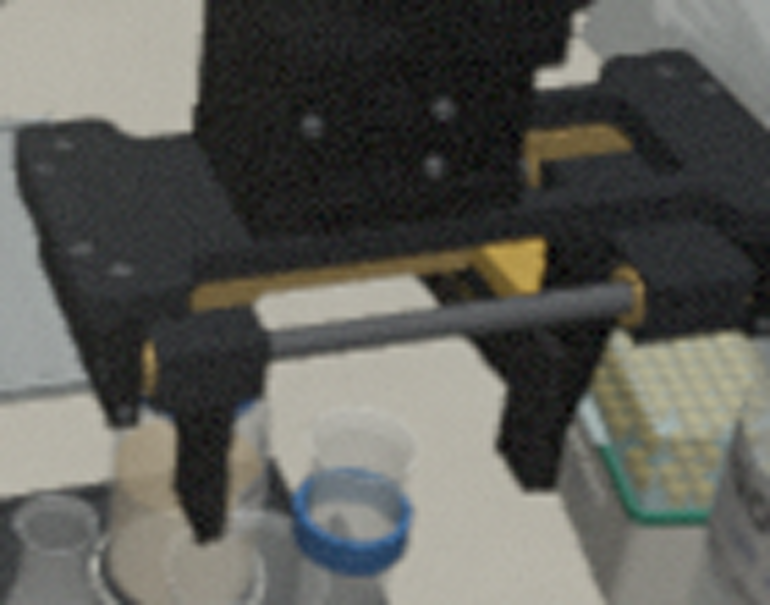

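carry_out(commands=[[[100, 0, 0, 0, 0, 0, 0], [130, 0, 0, 0, 0, 0, 0], [150, 0, 0, 0, 0, 0, 0], [150, 0, 0, 0, 0, 0, 0]]], grip_force=6)

```text
time: 3.95
ee_pos: [0.574, -0.361, 0.1372]
eef_rot: [0.999, 0.035, 0.0, 0.0]
ft_force: [-0.0, 0.8, 0.2]
width: 0.0546
```

Run:
```python
from h import *
stat()
s=r.camera("side");crop("side",s,280,160,420,270,5.5,"sc7")
```

```text
t 3.95 p [ 0.574  -0.361   0.1372] yaw 4.0 tilt 0.02 F [-0.05  0.79  0.24] w 0.0546 q [ 0.8   0.51 -0.44  1.35  0.22  1.33  0.43]
```

View pics/sc7.png

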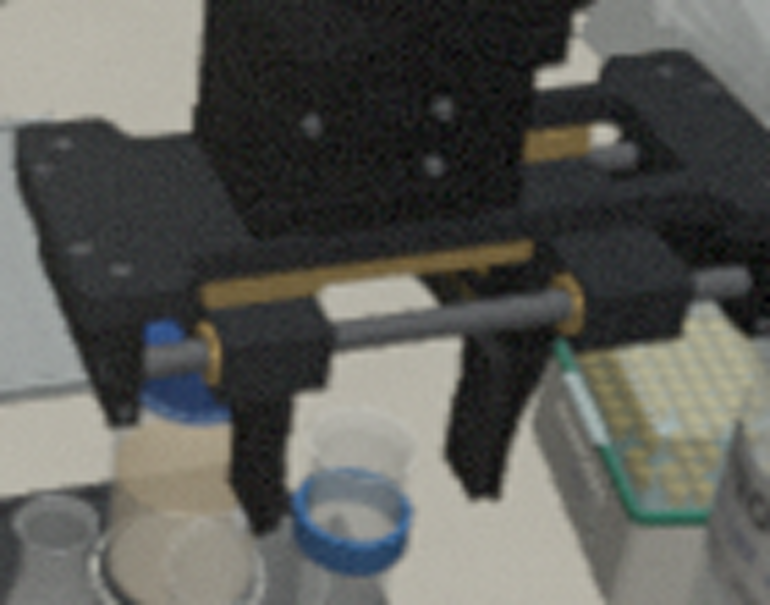

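carry_out(commands=[[[165, 0, 0, 0, 0, 0, 0], [180, 0, 0, 0, 0, 0, 0], [190, 0, 0, 0, 0, 0, 0], [190, 0, 0, 0, 0, 0, 0]]], grip_force=6)

```text
time: 4.5
ee_pos: [0.574, -0.3611, 0.1372]
eef_rot: [0.999, 0.035, -0.0, 0.0]
ft_force: [0.2, -0.1, 0.3]
width: 0.0304
```

Run:
```python
from h import *
stat()
s=r.camera("side");crop("side",s,300,200,380,340,4.5,"sc8")
s=r.camera("top");crop("top",s,370,100,450,200,6,"tc8")
```

```text
t 4.5 p [ 0.574  -0.3611  0.1372] yaw 4.0 tilt 0.02 F [ 0.22 -0.15  0.3 ] w 0.0304 q [ 0.8   0.51 -0.44  1.35  0.22  1.33  0.43]
```

View pics/sc8.png

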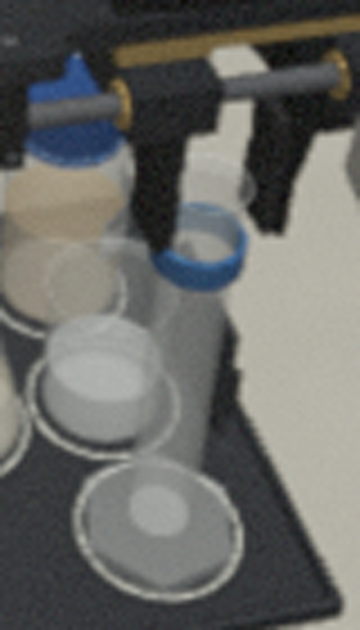

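View pics/tc8.png

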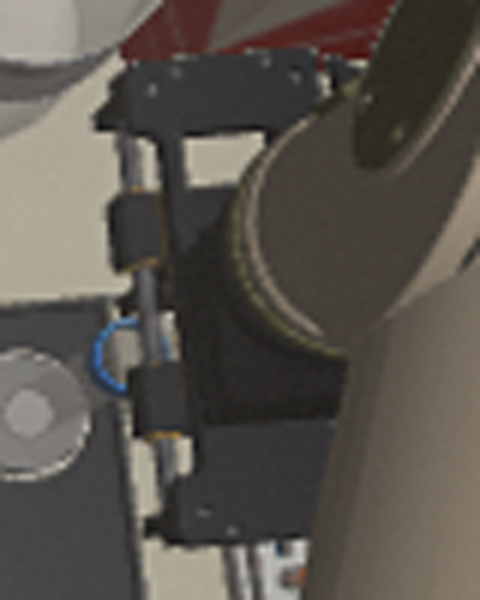

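carry_out(commands=[[[255, 0, 0, 0, 0, 0, 0], [255, 0, 0, 0, 0, 0, 0], [255, 0, 0, -0.2, 0, 0, 0], [255, 0, 0, -0.6, 0, 0, 0], [255, 0, 0, -1, 0, 0, 0], [255, 0, 0, -1.2, 0, 0, 0], [255, 0, 0, -1.2, 0, 0, 0]]], grip_force=20)

```text
time: 5.48
ee_pos: [0.5742, -0.3612, 0.1678]
eef_rot: [0.999, 0.035, 0.0, 0.0]
ft_force: [-0.3, -0.3, -1.2]
width: 0.0299
```

Run:
```python
from h import *
stat()
s=r.camera("side");crop("side",s,300,160,380,340,3.3,"sc9")
# tray placements
c,sn=np.cos(.0518),np.sin(.0518)
for n,l in dict(cyl=(0,.06),bot=(.038,-.060),fl=(-.038,-.01)).items(): print(n,np.array([[c,-sn],[sn,c]])@l+[.4937,-.0102])
```

```text
t 5.47 p [ 0.5742 -0.3612  0.1678] yaw 4.0 tilt 0.07 F [-0.28 -0.31 -1.22] w 0.0299 q [ 0.8   0.49 -0.44  1.31  0.21  1.39  0.43]
cyl [0.49059339 0.04971952]
bot [ 0.53475564 -0.068152  ]
fl [ 0.45626874 -0.02215411]
```

View pics/sc9.png

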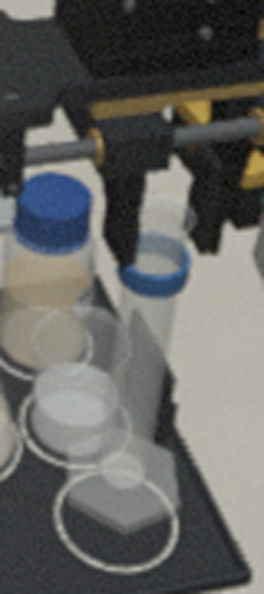

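Run:
```python
from h import *
plan(.574,-.361,.287,4);plan(.4906,.0497,.287,3)
```

```text
(0.574, -0.361, 0.287, 4) -> [ 0.   -0.   -4.79] [ 0.01  0.   -0.  ]
(0.4906, 0.0497, 0.287, 3) -> [ -2.18 -16.62  -4.8 ] [0.01 0.   0.2 ]
```

carry_out(commands=[[[255, 0, 0, -0.5, 0, 0, 0], [255, 0, 0, -1.4, 0, 0, 0], [255, 0, 0, -2.4, 0, 0, 0], [255, 0, 0, -3.4, 0, 0, 0], [255, 0, 0, -4.3, 0, 0, 0], [255, 0, 0, -4.8, 0, 0, 0], [255, 0, -0.2, -4.8, 0, 0, 0], [255, -0.15, -0.8, -4.8, 0, 0, 0], [255, -0.3, -1.8, -4.8, 0, 0, 0], [255, -0.4, -3, -4.8, 0, 0, 0], [255, -0.6, -4.4, -4.8, 0, 0, 0], [255, -0.8, -5.8, -4.8, 0, 0, 0]]])

```text
time: 7.02
ee_pos: [0.5431, -0.2162, 0.286]
eef_rot: [0.999, 0.035, -0.001, -0.0]
ft_force: [0.6, 0.5, -0.3]
width: 0.0304
```

Run:
```python
from h import *
stat();plan(.4906,.0497,.287,3)
```

```text
t 7.03 p [ 0.5431 -0.2162  0.286 ] yaw 4.0 tilt 0.08 F [ 0.62  0.52 -0.29] w 0.0304 q [ 0.72  0.25 -0.52  1.38  0.12  1.55  0.28]
(0.4906, 0.0497, 0.287, 3) -> [ -1.35 -10.76  -0.04] [-0.    0.02  0.2 ]
```

carry_out(commands=[[[255, -0.15, -1.4, 0, 0, 0, 0], [255, -0.35, -2.8, 0, 0, 0, 0.05], [255, -0.55, -4.3, 0, 0, 0, 0.1], [255, -0.75, -5.8, 0, 0, 0, 0.1], [255, -0.9, -7.2, 0, 0, 0, 0.15], [255, -1.1, -8.6, 0, 0, 0, 0.2], [255, -1.25, -9.8, 0, 0, 0, 0.2], [255, -1.35, -10.5, 0, 0, 0, 0.2], [255, -1.35, -10.76, 0, 0, 0, 0.2], [255, -1.35, -10.76, 0, 0, 0, 0.2], [255, -1.35, -10.76, 0, 0, 0, 0.2]]])

```text
time: 8.4
ee_pos: [0.4908, 0.0486, 0.2858]
eef_rot: [1.0, 0.025, -0.001, -0.0]
ft_force: [0.1, 0.1, -1.6]
width: 0.0299
```

Run:
```python
from h import *
stat();plan(.4906,.0497,.136,3)
s=r.camera("side");crop("side",s,180,60,330,260,3,"sc10")
s=r.camera("top");crop("top",s,180,120,330,260,4,"tc10")
```

```text
t 8.4 p [0.4908 0.0486 0.2858] yaw 2.9 tilt 0.1 F [ 0.11  0.11 -1.6 ] w 0.0299 q [ 0.5   0.05 -0.71  1.59  0.03  1.51 -0.16]
(0.4906, 0.0497, 0.136, 3) -> [ 0.   -0.04  5.99] [-0.    0.02 -0.02]
```

View pics/sc10.png

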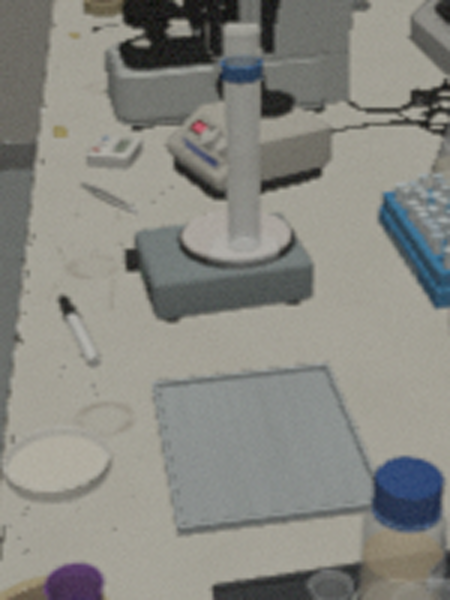

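View pics/tc10.png

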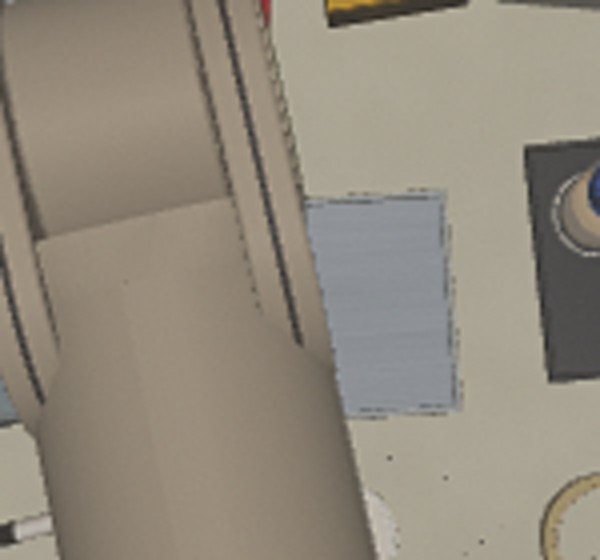

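Run:
```python
from h import *
s=r.camera("side");cv2.imwrite("pics/side11.png",s);crop("side",s,200,0,330,160,3.7,"sc11")
print(proj("side",[[.4908,.0486,.286],[.4908,.0486,.155]]))
```

```text
[[260.2102051   93.47966798]
 [261.24948872 144.67648486]]
```

View pics/sc11.png

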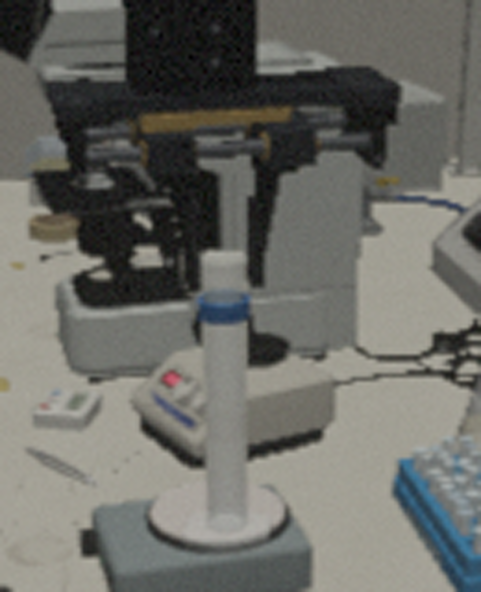

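View pics/side11.png

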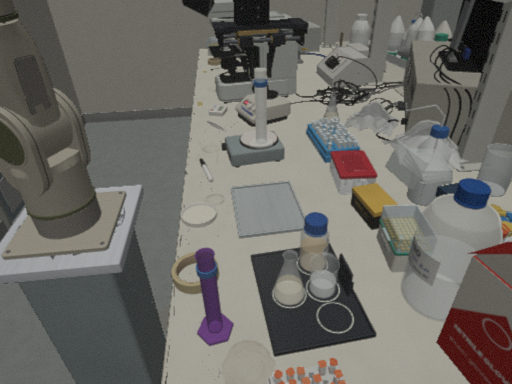

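carry_out(commands=[[[255, 0, -0.04, 0.8, 0, 0, 0], [255, 0, -0.04, 1.8, 0, 0, 0], [255, 0, -0.04, 2.8, 0, 0, 0], [255, 0, -0.04, 3.8, 0, 0, 0], [255, 0, -0.04, 4.8, 0, 0, 0], [255, 0, -0.04, 5.4, 0, 0, 0], [255, 0, -0.04, 5.75, 0, 0, 0], [255, 0, -0.04, 5.85, 0, 0, 0], [255, 0, -0.04, 5.95, 0, 0, 0], [255, 0, -0.04, 5.95, 0, 0, 0]]])

```text
time: 9.8
ee_pos: [0.4907, 0.0501, 0.1375]
eef_rot: [1.0, 0.026, -0.001, -0.0]
ft_force: [0.7, -0.3, -0.3]
width: 0.03
```

Run:
```python
from h import *
stat()
s=r.camera("side");crop("side",s,210,60,330,250,3,"sc12")
```

```text
t 9.8 p [0.4907 0.0501 0.1375] yaw 2.9 tilt 0.06 F [ 0.69 -0.3  -0.29] w 0.03 q [ 0.48  0.13 -0.72  1.83  0.09  1.21 -0.21]
```

View pics/sc12.png

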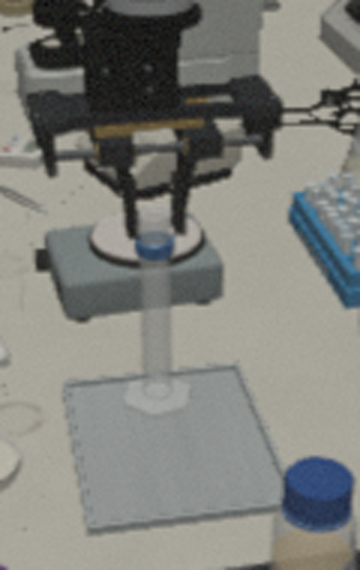

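carry_out(commands=[[[255, 0, 0, 0.04, 0, 0, 0], [255, 0, 0, 0.08, 0, 0, 0], [255, 0, 0, 0.1, 0, 0, 0], [255, 0, 0, 0.1, 0, 0, 0]]])

```text
time: 10.35
ee_pos: [0.4907, 0.0501, 0.1351]
eef_rot: [1.0, 0.026, -0.0, -0.0]
ft_force: [-0.2, 0.8, -0.4]
width: 0.03
```

Run:
```python
from h import *
stat()
```

```text
t 10.35 p [0.4907 0.0501 0.1351] yaw 2.9 tilt 0.05 F [-0.24  0.76 -0.41] w 0.03 q [ 0.48  0.14 -0.72  1.83  0.1   1.21 -0.22]
```

Near floor; one mm more, then release and rise.

carry_out(commands=[[[255, 0, 0, 0.04, 0, 0, 0], [255, 0, 0, 0.04, 0, 0, 0], [200, 0, 0, 0.04, 0, 0, 0], [150, 0, 0, 0.04, 0, 0, 0], [100, 0, 0, 0.04, 0, 0, 0], [60, 0, 0, 0.04, 0, 0, 0], [60, 0, 0, -0.4, 0, 0, 0], [60, 0, 0, -1.2, 0, 0, 0], [60, 0, 0, -2.2, 0, 0, 0], [60, 0, 0, -3.4, 0, 0, 0], [60, 0, 0, -4, 0, 0, 0], [60, 0, 0, -4, 0, 0, 0]]])

```text
time: 11.85
ee_pos: [0.4913, 0.0502, 0.2359]
eef_rot: [1.0, 0.026, 0.0, -0.0]
ft_force: [-0.6, -0.1, -0.6]
width: 0.0664
```

Run:
```python
from h import *
stat();plan(.50,-.07,.235,3);plan(.50,-.07,.05,3)
s=r.camera("side");crop("side",s,210,60,330,250,3,"sc13")
```

```text
t 11.85 p [0.4913 0.0502 0.2359] yaw 2.9 tilt 0.04 F [-0.61 -0.14 -0.59] w 0.0664 q [ 0.5   0.06 -0.72  1.68  0.04  1.41 -0.17]
(0.5, -0.07, 0.235, 3) -> [0.1  4.82 0.04] [-0.   -0.01 -0.01]
(0.5, -0.07, 0.05, 3) -> [0.09 4.82 7.44] [-0.   -0.01 -0.01]
```

View pics/sc13.png

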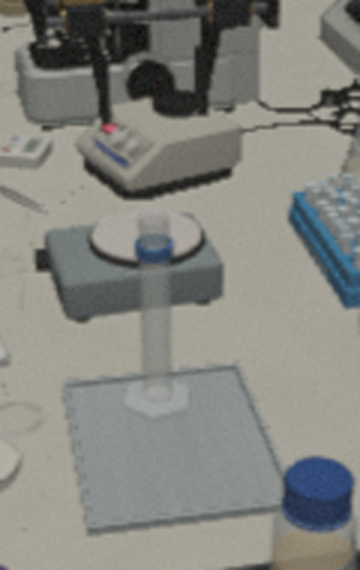

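carry_out(commands=[[[60, 0.1, 1.6, 0, 0, 0, 0], [60, 0.1, 3.2, 0, 0, 0, 0], [60, 0.1, 4.82, 0, 0, 0, 0], [60, 0.1, 5.2, 1, 0, 0, 0], [60, 0.1, 5.2, 3, 0, 0, 0], [60, 0.1, 5.2, 5, 0, 0, 0], [60, 0.1, 5.2, 6.6, 0, 0, 0], [60, 0.1, 5.2, 7.4, 0, 0, 0], [60, 0.1, 5.2, 7.4, 0, 0, 0], [60, 0.1, 5.2, 7.4, 0, 0, 0]]])

```text
time: 13.15
ee_pos: [0.5, -0.0795, 0.0502]
eef_rot: [1.0, 0.026, -0.0, -0.0]
ft_force: [0.5, 0.3, -0.0]
width: 0.0665
```

Run:
```python
from h import *
stat()
s=r.camera("side");crop("side",s,210,100,350,250,4,"sc14")
print((proj("side",[[.50,-.08,.05],[.50,-.08,.08],[.5,-.08,.004],[.4937,-.0102,.004]])-[210,100])*4)
```

```text
t 13.15 p [ 0.5    -0.0795  0.0502] yaw 2.9 tilt 0.04 F [ 0.5   0.28 -0.03] w 0.0665 q [ 0.6   0.25 -0.59  1.9   0.16  1.04 -0.01]
[[248.726888   435.40137252]
 [248.65876033 394.17052865]
 [248.8263223  495.57898695]
 [224.11807689 428.14122378]]
```

View pics/sc14.png

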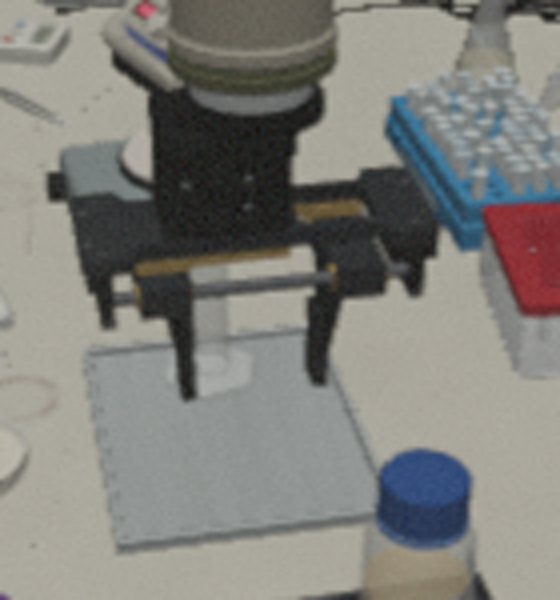

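carry_out(commands=[[[60, 0, 0, 0.6, 0, 0, 0], [60, 0, 0, 1.1, 0, 0, 0], [60, 0, 0, 1.4, 0, 0, 0], [60, 0, 0, 1.6, 0, 0, 0], [60, 0, 0, 1.6, 0, 0, 0]]])

```text
time: 13.82
ee_pos: [0.5001, -0.0795, 0.0103]
eef_rot: [1.0, 0.026, -0.0, -0.0]
ft_force: [0.0, 0.5, 0.8]
width: 0.0668
```

Run:
```python
from h import *
stat()
s=r.camera("side");crop("side",s,210,100,350,250,4,"sc15")
```

```text
t 13.82 p [ 0.5001 -0.0795  0.0103] yaw 2.9 tilt 0.02 F [0.04 0.52 0.78] w 0.0668 q [ 0.58  0.31 -0.58  1.93  0.2   0.96 -0.04]
```

View pics/sc15.png

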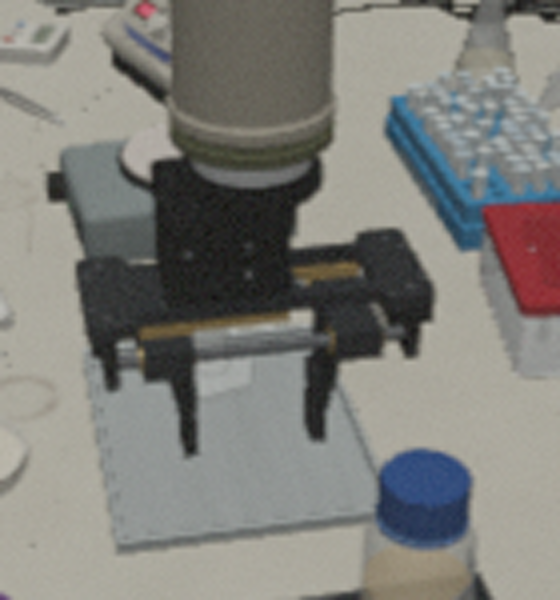

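carry_out(commands=[[[60, 0, 0, 0.16, 0, 0, 0], [60, 0, 0, 0.32, 0, 0, 0], [60, 0, 0, 0.32, 0, 0, 0]]])

```text
time: 14.25
ee_pos: [0.5001, -0.0796, 0.0022]
eef_rot: [1.0, 0.026, -0.0, -0.0]
ft_force: [0.0, -0.6, 0.1]
width: 0.067
```

carry_out(commands=[[[60, 0, 0, 0.1, 0, 0, 0], [60, 0, 0, 0.2, 0, 0, 0]]])

```text
time: 14.5
ee_pos: [0.5001, -0.0796, -0.0029]
eef_rot: [1.0, 0.026, -0.0, -0.0]
ft_force: [0.3, 0.5, 0.4]
width: 0.0664
```

carry_out(commands=[[[60, 0, 0, 0.2, 0, 0, 0], [60, 0, 0, 0.4, 0, 0, 0], [60, 0, 0, 0.6, 0, 0, 0], [60, 0, 0, 0.6, 0, 0, 0]]])

```text
time: 15.0
ee_pos: [0.4998, -0.0795, -0.0183]
eef_rot: [1.0, 0.026, -0.001, -0.0]
ft_force: [0.3, 0.4, 0.2]
width: 0.0672
```

carry_out(commands=[[[60, 0, 0, 0.08, 0, 0, 0], [60, 0, 0, 0.16, 0, 0, 0], [60, 0, 0, 0.16, 0, 0, 0]]])

```text
time: 15.38
ee_pos: [0.4997, -0.0795, -0.0225]
eef_rot: [1.0, 0.026, -0.001, -0.0]
ft_force: [-1.0, 0.5, -0.4]
width: 0.0667
```

carry_out(commands=[[[60, 0, 0, 0.08, 0, 0, 0], [60, 0, 0, 0.12, 0, 0, 0], [60, 0, 0, 0.12, 0, 0, 0]]])

```text
time: 15.75
ee_pos: [0.4996, -0.0794, -0.0256]
eef_rot: [1.0, 0.026, -0.001, -0.0]
ft_force: [0.5, -0.5, -0.3]
width: 0.0664
```

carry_out(commands=[[[60, 0, 0, 0.06, 0, 0, 0], [60, 0, 0, 0.1, 0, 0, 0], [60, 0, 0, 0.1, 0, 0, 0]]])

```text
time: 16.12
ee_pos: [0.4995, -0.0794, -0.0282]
eef_rot: [1.0, 0.026, -0.001, -0.0]
ft_force: [0.6, 0.8, -0.5]
width: 0.0666
```

carry_out(commands=[[[60, 0, 0, 0.06, 0, 0, 0], [60, 0, 0, 0.1, 0, 0, 0], [60, 0, 0, 0.1, 0, 0, 0]]])

```text
time: 16.5
ee_pos: [0.4994, -0.0794, -0.0308]
eef_rot: [1.0, 0.026, -0.001, -0.0]
ft_force: [0.2, -0.9, 0.4]
width: 0.0664
```

Run:
```python
from h import *
stat()
s=r.camera("side");crop("side",s,210,100,350,250,4,"sc16")
```

```text
t 16.5 p [ 0.4994 -0.0794 -0.0308] yaw 2.9 tilt 0.11 F [ 0.2  -0.9   0.35] w 0.0664 q [ 0.56  0.37 -0.56  1.96  0.25  0.88 -0.08]
```

View pics/sc16.png

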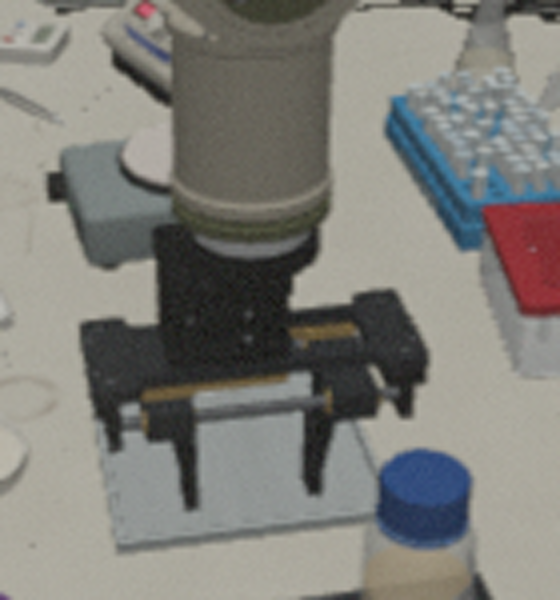

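carry_out(commands=[[[60, 0, 0, 0.06, 0, 0, 0], [60, 0, 0, 0.1, 0, 0, 0], [60, 0, 0, 0.1, 0, 0, 0]]])

```text
time: 16.92
ee_pos: [0.4994, -0.0794, -0.0333]
eef_rot: [1.0, 0.026, -0.001, -0.0]
ft_force: [-0.1, 0.6, 0.3]
width: 0.0666
```

carry_out(commands=[[[60, 0, 0, 0.06, 0, 0, 0], [60, 0, 0, 0.1, 0, 0, 0], [60, 0, 0, 0.1, 0, 0, 0]]])

```text
time: 17.3
ee_pos: [0.4996, -0.0795, -0.0346]
eef_rot: [1.0, 0.026, -0.001, 0.0]
ft_force: [-8.7, 1.0, 18.4]
width: 0.0667
```

carry_out(commands=[[[60, 0, 0, -0.6, 0, 0, 0], [60, 0, 0, -2, 0, 0, 0], [60, 0, 0, -4, 0, 0, 0], [60, 0, 0, -6, 0, 0, 0], [60, 0, 0, -6.4, 0, 0, 0], [60, 0, 0, -6.4, 0, 0, 0]]])

```text
time: 18.05
ee_pos: [0.5002, -0.0796, 0.1258]
eef_rot: [1.0, 0.026, -0.0, 0.0]
ft_force: [0.1, -0.4, -0.2]
width: 0.0664
```

Run:
```python
from h import *
stat();plan(.5018,-.2978,.13,4)
```

```text
t 18.05 p [ 0.5002 -0.0796  0.1258] yaw 2.9 tilt 0.06 F [ 0.13 -0.41 -0.22] w 0.0664 q [ 0.63  0.16 -0.61  1.82  0.1   1.19  0.04]
(0.5018, -0.2978, 0.13, 4) -> [-0.38  8.72 -0.16] [ 0.01  0.01 -0.21]
```

carry_out(commands=[[[60, -0.1, 1.5, -0.1, 0, 0, 0], [60, -0.15, 3.3, -0.15, 0, 0, -0.1], [60, -0.2, 5.2, -0.15, 0, 0, -0.2], [60, -0.3, 7, -0.15, 0, 0, -0.2], [60, -0.38, 8.2, -0.15, 0, 0, -0.2], [60, -0.38, 8.72, -0.15, 0, 0, -0.2], [60, -0.38, 8.72, -0.15, 0, 0, -0.2], [60, -0.38, 8.72, -0.15, 0, 0, -0.2]]])

```text
time: 19.05
ee_pos: [0.5022, -0.2959, 0.1294]
eef_rot: [0.999, 0.035, -0.001, -0.0]
ft_force: [0.6, 0.2, 0.1]
width: 0.0665
```

Run:
```python
from h import *
stat();plan(.5018,-.2978,.047,4)
s=r.camera("side");crop("side",s,230,150,370,320,3.5,"sc17")
s=r.camera("top");crop("top",s,310,130,410,230,6,"tc17")
```

```text
t 19.05 p [ 0.5022 -0.2959  0.1294] yaw 4.1 tilt 0.06 F [0.64 0.22 0.11] w 0.0665 q [ 0.83  0.31 -0.46  1.63  0.15  1.24  0.42]
(0.5018, -0.2978, 0.047, 4) -> [-0.02  0.08  3.3 ] [-0.    0.01  0.01]
```

View pics/sc17.png

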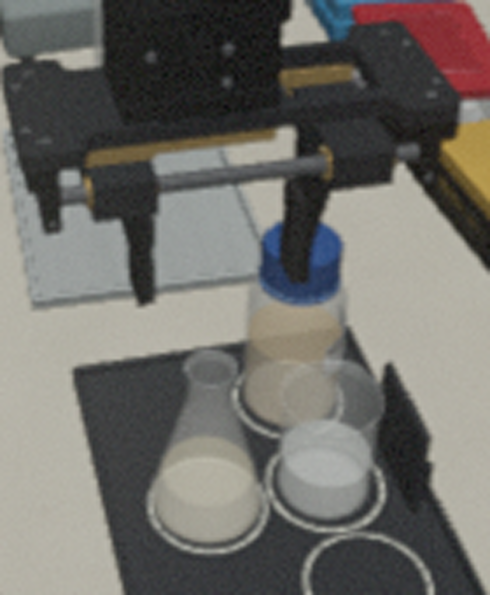

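View pics/tc17.png

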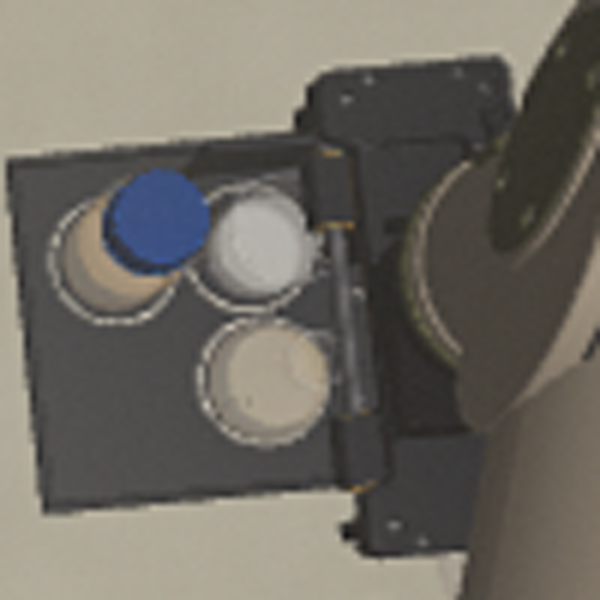

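Run:
```python
from h import *
for z in(.163,.167):print(back("side",np.array([221,290])/3.5+[230,150],z))
print((proj("side",[[.5018,-.2978,.110],[.5018,-.2978,.006]])-[230,150])*3.5)
```

```text
[[ 0.50509175 -0.29851305  0.163     ]]
[[ 0.50410673 -0.30301975  0.167     ]]
[[211.10644552 368.97467651]
 [206.09654779 505.18057551]]
```

carry_out(commands=[[[60, -0.07, -0.04, 0.5, 0, 0, 0], [60, -0.07, -0.04, 1.3, 0, 0, 0], [60, -0.07, -0.04, 2.1, 0, 0, 0], [60, -0.07, -0.04, 2.8, 0, 0, 0], [60, -0.07, -0.04, 3.2, 0, 0, 0], [60, -0.07, -0.04, 3.3, 0, 0, 0], [60, -0.07, -0.04, 3.3, 0, 0, 0]]])

```text
time: 20.02
ee_pos: [0.5007, -0.2955, 0.0476]
eef_rot: [0.999, 0.035, -0.0, 0.0]
ft_force: [0.7, -0.1, 1.0]
width: 0.0666
```

Run:
```python
from h import *
stat()
s=r.camera("side");crop("side",s,230,170,350,320,4,"sc18")
```

```text
t 20.02 p [ 0.5007 -0.2955  0.0476] yaw 4.1 tilt 0.05 F [ 0.65 -0.11  1.  ] w 0.0666 q [ 0.82  0.39 -0.45  1.72  0.19  1.08  0.39]
```

View pics/sc18.png

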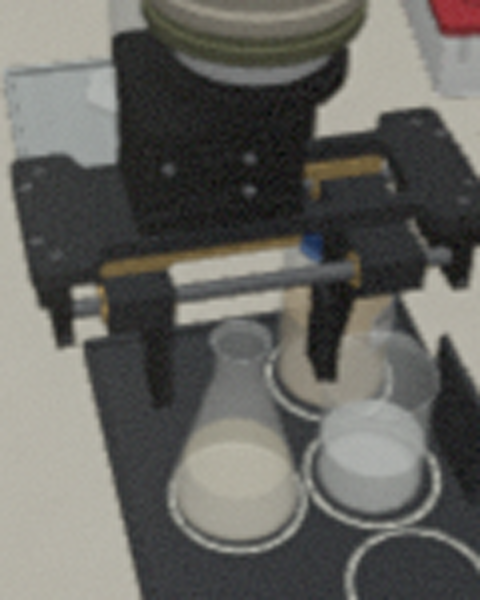

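carry_out(commands=[[[120, 0, 0, 0, 0, 0, 0], [160, 0, 0, 0, 0, 0, 0], [190, 0, 0, 0, 0, 0, 0], [200, 0, 0, 0, 0, 0, 0], [200, 0, 0, 0, 0, 0, 0]]], grip_force=8)

```text
time: 20.7
ee_pos: [0.5008, -0.2956, 0.0478]
eef_rot: [0.999, 0.035, 0.0, 0.001]
ft_force: [1.0, 0.1, -1.2]
width: 0.0262
```

carry_out(commands=[[[255, 0, 0, 0, 0, 0, 0], [255, 0, 0, 0, 0, 0, 0], [255, 0, 0, -0.2, 0, 0, 0], [255, 0, 0, -0.6, 0, 0, 0], [255, 0, 0, -0.8, 0, 0, 0], [255, 0, 0, -0.8, 0, 0, 0]]], grip_force=15)

```text
time: 21.45
ee_pos: [0.5011, -0.2958, 0.0686]
eef_rot: [0.999, 0.035, 0.001, 0.001]
ft_force: [-0.7, -0.1, 0.2]
width: 0.0261
```

Run:
```python
from h import *
stat()
s=r.camera("side");crop("side",s,230,170,350,320,4,"sc19")
plan(.5005,-.2952,.19,4);
```

```text
t 21.45 p [ 0.5011 -0.2958  0.0686] yaw 4.1 tilt 0.11 F [-0.68 -0.12  0.21] w 0.0261 q [ 0.83  0.36 -0.45  1.7   0.18  1.12  0.4 ]
(0.5005, -0.2952, 0.19, 4) -> [-0.01 -0.01 -4.88] [ 0.02 -0.    0.01]
```

View pics/sc19.png

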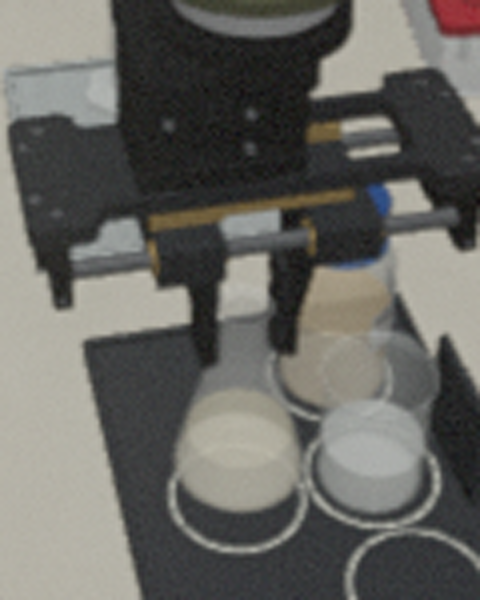

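Run:
```python
from h import *
plan(.455,-.020,.19,3)
```

```text
(0.455, -0.02, 0.19, 3) -> [ -1.05 -11.12  -4.89] [ 0.02 -0.    0.21]
```

carry_out(commands=[[[255, 0, 0, -0.6, 0, 0, 0], [255, 0, 0, -1.6, 0, 0, 0], [255, 0, 0, -2.6, 0, 0, 0], [255, 0, 0, -3.6, 0, 0, 0], [255, 0, 0, -4.5, 0, 0, 0], [255, 0, 0, -4.88, 0, 0, 0], [255, 0, -0.3, -4.88, 0, 0, 0], [255, -0.1, -1.1, -4.88, 0, 0, 0], [255, -0.2, -2.2, -4.88, 0, 0, 0], [255, -0.3, -3.5, -4.88, 0, 0, 0]]])

```text
time: 22.75
ee_pos: [0.4862, -0.2065, 0.189]
eef_rot: [0.999, 0.036, -0.001, 0.0]
ft_force: [-0.3, 0.2, -0.9]
width: 0.0264
```

Run:
```python
from h import *
stat();plan(.455,-.020,.19,3)
```

```text
t 22.75 p [ 0.4862 -0.2065  0.189 ] yaw 4.1 tilt 0.06 F [-0.29  0.24 -0.93] w 0.0264 q [ 0.79  0.15 -0.52  1.68  0.08  1.32  0.32]
(0.455, -0.02, 0.19, 3) -> [-0.71 -7.53 -0.04] [0.01 0.01 0.22]
```

carry_out(commands=[[[255, -0.15, -1.4, 0, 0, 0, 0.1], [255, -0.3, -2.8, 0, 0, 0, 0.2], [255, -0.4, -4.2, 0, 0, 0, 0.2], [255, -0.5, -5.5, 0, 0, 0, 0.2], [255, -0.6, -6.6, 0, 0, 0, 0.2], [255, -0.7, -7.3, 0, 0, 0, 0.2], [255, -0.7, -7.5, 0, 0, 0, 0.2], [255, -0.7, -7.5, 0, 0, 0, 0.2], [255, -0.7, -7.5, 0, 0, 0, 0.2]]])

```text
time: 23.88
ee_pos: [0.4554, -0.0216, 0.1887]
eef_rot: [1.0, 0.026, -0.001, 0.0]
ft_force: [-0.7, 0.0, -1.7]
width: 0.026
```

Run:
```python
from h import *
stat();plan(.455,-.020,.047,3)
s=r.camera("side");crop("side",s,190,60,330,250,3,"sc20")
```

```text
t 23.88 p [ 0.4554 -0.0216  0.1887] yaw 3.0 tilt 0.08 F [-0.74  0.01 -1.74] w 0.026 q [ 0.64 -0.01 -0.67  1.84 -0.01  1.31  0.02]
(0.455, -0.02, 0.047, 3) -> [-0.01 -0.07  5.67] [0.   0.01 0.  ]
```

View pics/sc20.png

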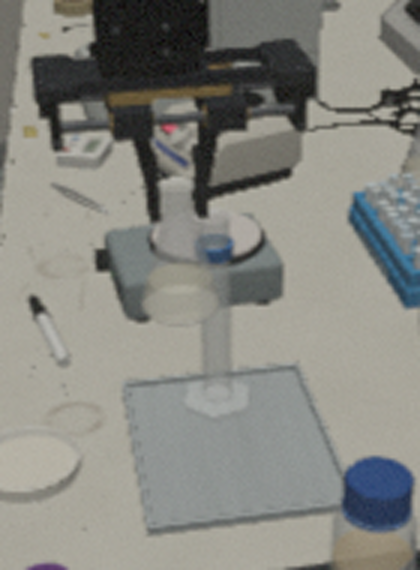

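carry_out(commands=[[[255, 0, -0.07, 0.6, 0, 0, 0], [255, 0, -0.07, 1.6, 0, 0, 0], [255, 0, -0.07, 2.6, 0, 0, 0], [255, 0, -0.07, 3.6, 0, 0, 0], [255, 0, -0.07, 4.5, 0, 0, 0], [255, 0, -0.07, 5.2, 0, 0, 0], [255, 0, -0.07, 5.55, 0, 0, 0], [255, 0, -0.07, 5.67, 0, 0, 0], [255, 0, -0.07, 5.7, 0, 0, 0], [255, 0, -0.07, 5.7, 0, 0, 0]]])

```text
time: 25.18
ee_pos: [0.4556, -0.0199, 0.0467]
eef_rot: [1.0, 0.026, -0.0, 0.0]
ft_force: [-0.5, 0.3, -0.1]
width: 0.0265
```

Run:
```python
from h import *
stat()
s=r.camera("side");crop("side",s,190,80,330,250,3.5,"sc21")
```

```text
t 25.18 p [ 0.4556 -0.0199  0.0467] yaw 3.0 tilt 0.04 F [-0.55  0.32 -0.12] w 0.0265 q [ 0.6   0.15 -0.69  2.02  0.11  1.01 -0.09]
```

View pics/sc21.png

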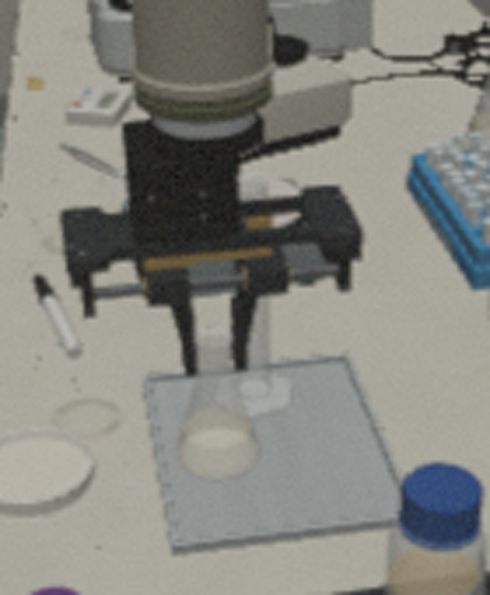

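carry_out(commands=[[[255, 0, 0, 0.04, 0, 0, 0], [255, 0, 0, 0.05, 0, 0, 0], [220, 0, 0, 0.05, 0, 0, 0], [160, 0, 0, 0.05, 0, 0, 0], [110, 0, 0, 0.05, 0, 0, 0], [110, 0, 0, 0.05, 0, 0, 0], [110, 0, 0, -0.4, 0, 0, 0], [110, 0, 0, -1.4, 0, 0, 0], [60, 0, 0, -2.6, 0, 0, 0], [30, 0, 0, -4, 0, 0, 0], [0, 0, 0, -4.5, 0, 0, 0], [0, 0, 0, -4.5, 0, 0, 0]]])

```text
time: 26.72
ee_pos: [0.456, -0.0199, 0.1598]
eef_rot: [1.0, 0.026, 0.0, 0.001]
ft_force: [0.5, -0.3, -1.0]
width: 0.081
```

Run:
```python
from h import *
stat();plan(.5645,-.2225,.16,4)
s=r.camera("side");crop("side",s,190,80,330,250,3.5,"sc22")
```

```text
t 26.73 p [ 0.456  -0.0199  0.1598] yaw 3.0 tilt 0.09 F [ 0.49 -0.28 -1.04] w 0.081 q [ 0.64  0.01 -0.69  1.89  0.01  1.25 -0.  ]
(0.5645, -0.2225, 0.16, 4) -> [3.91 8.32 0.01] [ 0.01 -0.01 -0.2 ]
```

View pics/sc22.png

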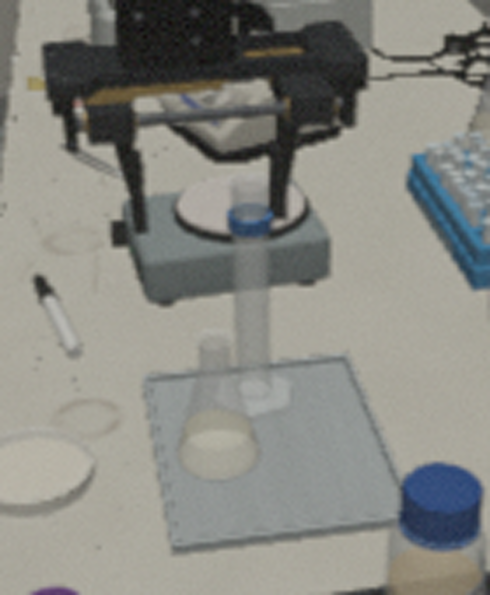

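carry_out(commands=[[[0, 0.5, 1.2, 0, 0, 0, 0], [0, 1.3, 2.8, 0, 0, 0, -0.1], [0, 2.1, 4.5, 0, 0, 0, -0.2], [0, 2.9, 6.2, 0, 0, 0, -0.2], [0, 3.6, 7.7, 0, 0, 0, -0.2], [0, 3.91, 8.32, 0, 0, 0, -0.2], [0, 3.91, 8.32, 0, 0, 0, -0.2], [0, 3.91, 8.32, 0, 0, 0, -0.2]]])

```text
time: 27.78
ee_pos: [0.5636, -0.2206, 0.1586]
eef_rot: [0.999, 0.036, -0.001, -0.0]
ft_force: [-0.6, 0.6, -0.5]
width: 0.0869
```

Run:
```python
from h import *
stat();plan(.5645,-.2225,.060,4);plan(.5645,-.2225,.031,4)
```

```text
t 27.77 p [ 0.5636 -0.2206  0.1586] yaw 4.1 tilt 0.07 F [-0.56  0.61 -0.47] w 0.0869 q [ 0.73  0.35 -0.54  1.53  0.19  1.31  0.24]
(0.5645, -0.2225, 0.06, 4) -> [0.04 0.08 3.94] [-0.    0.01  0.02]
(0.5645, -0.2225, 0.031, 4) -> [0.04 0.08 5.1 ] [-0.    0.01  0.02]
```

carry_out(commands=[[[0, 0.04, 0.08, 0.8, 0, 0, 0], [0, 0.04, 0.08, 1.8, 0, 0, 0], [0, 0.04, 0.08, 2.8, 0, 0, 0], [0, 0.04, 0.08, 3.6, 0, 0, 0], [0, 0.04, 0.08, 3.94, 0, 0, 0], [0, 0.04, 0.08, 3.94, 0, 0, 0], [0, 0.04, 0.08, 3.94, 0, 0, 0]]])

```text
time: 28.65
ee_pos: [0.5652, -0.2226, 0.061]
eef_rot: [0.999, 0.036, 0.0, 0.0]
ft_force: [0.8, 0.5, 1.3]
width: 0.0869
```

Run:
```python
from h import *
stat();plan(.5645,-.2225,.031,4)
s=r.camera("side");crop("side",s,260,140,390,290,4,"sc23")
s=r.camera("top");crop("top",s,310,110,410,210,5,"tc23")
```

```text
t 28.65 p [ 0.5652 -0.2226  0.061 ] yaw 4.1 tilt 0.02 F [0.78 0.52 1.25] w 0.0869 q [ 0.71  0.44 -0.52  1.63  0.24  1.13  0.2 ]
(0.5645, -0.2225, 0.031, 4) -> [-0.03 -0.01  1.2 ] [ 0.   -0.    0.02]
```

View pics/sc23.png

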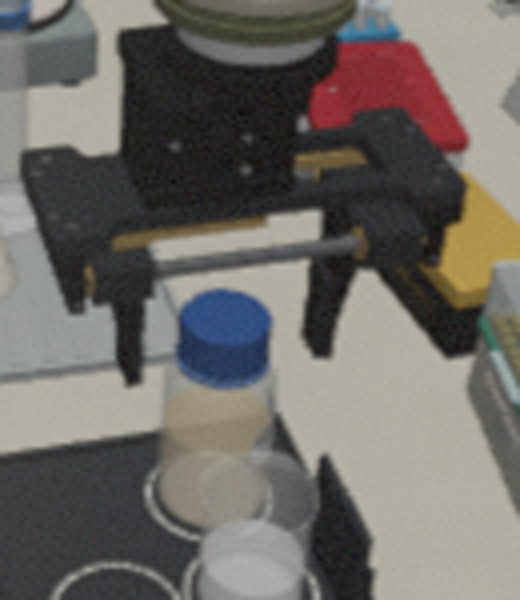

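View pics/tc23.png

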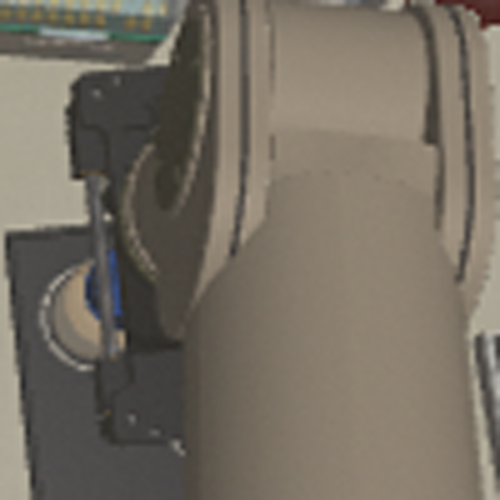

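carry_out(commands=[[[0, -0.03, 0, 0.4, 0, 0, 0], [0, -0.03, 0, 0.8, 0, 0, 0], [0, -0.03, 0, 1.1, 0, 0, 0], [0, -0.03, 0, 1.2, 0, 0, 0], [0, -0.03, 0, 1.2, 0, 0, 0], [60, -0.03, 0, 1.2, 0, 0, 0], [80, -0.03, 0, 1.2, 0, 0, 0], [100, -0.03, 0, 1.2, 0, 0, 0], [110, -0.03, 0, 1.2, 0, 0, 0], [110, -0.03, 0, 1.2, 0, 0, 0]]], grip_force=10)

```text
time: 30.0
ee_pos: [0.5646, -0.2228, 0.0311]
eef_rot: [0.999, 0.036, 0.0, 0.0]
ft_force: [0.2, 0.4, 0.7]
width: 0.0565
```

Run:
```python
from h import *
stat()
s=r.camera("side");crop("side",s,260,140,390,290,4,"sc24")
```

```text
t 30.0 p [ 0.5646 -0.2228  0.0311] yaw 4.1 tilt 0.04 F [0.18 0.4  0.74] w 0.0565 q [ 0.71  0.47 -0.51  1.66  0.26  1.08  0.19]
```

View pics/sc24.png

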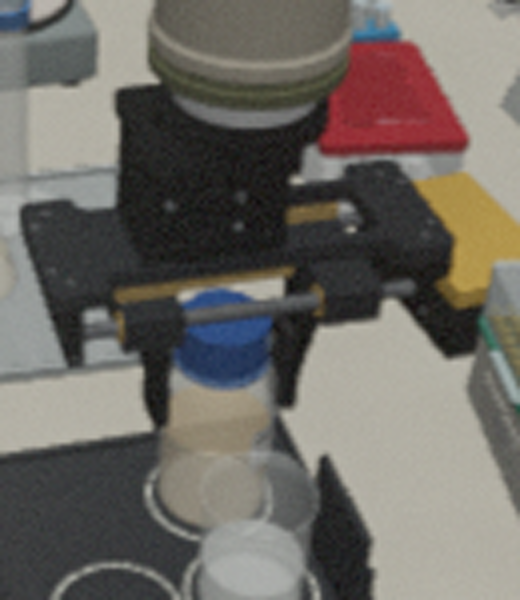

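Gripping the body at 56.5 mm. Grip harder and lift.

carry_out(commands=[[[255, 0, 0, 0, 0, 0, 0], [255, 0, 0, 0, 0, 0, 0], [255, 0, 0, -0.3, 0, 0, 0], [255, 0, 0, -1, 0, 0, 0], [255, 0, 0, -2, 0, 0, 0], [255, 0, 0, -3, 0, 0, 0], [255, 0, 0, -4, 0, 0, 0], [255, 0, 0, -4.8, 0, 0, 0], [255, 0, 0, -5, 0, 0, 0], [255, 0, 0, -5, 0, 0, 0]]], grip_force=30)

```text
time: 31.3
ee_pos: [0.5644, -0.2227, 0.1559]
eef_rot: [0.999, 0.036, 0.0, 0.0]
ft_force: [-0.2, -0.7, -2.3]
width: 0.0561
```

Run:
```python
from h import *
stat();plan(.534,-.0660,.155,3)
s=r.camera("side");crop("side",s,260,80,390,290,2.8,"sc25")
```

```text
t 31.3 p [ 0.5644 -0.2227  0.1559] yaw 4.1 tilt 0.03 F [-0.21 -0.72 -2.32] w 0.0561 q [ 0.73  0.36 -0.54  1.53  0.19  1.31  0.24]
(0.534, -0.066, 0.155, 3) -> [-0.76 -6.34  0.03] [ 0.01 -0.    0.22]
```

View pics/sc25.png

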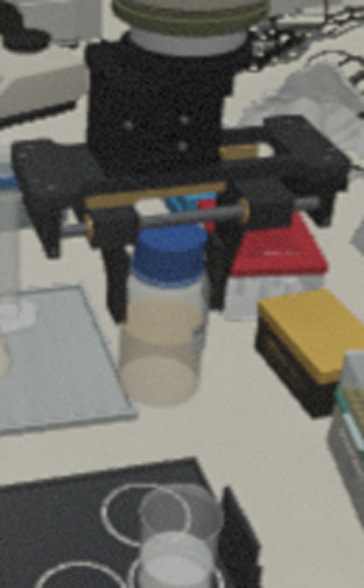

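carry_out(commands=[[[255, -0.05, -0.4, 0, 0, 0, 0], [255, -0.15, -1.2, 0, 0, 0, 0.1], [255, -0.3, -2.4, 0, 0, 0, 0.2], [255, -0.45, -3.6, 0, 0, 0, 0.2], [255, -0.6, -4.8, 0, 0, 0, 0.2], [255, -0.7, -5.8, 0, 0, 0, 0.2], [255, -0.76, -6.3, 0, 0, 0, 0.2], [255, -0.76, -6.35, 0, 0, 0, 0.2], [255, -0.76, -6.35, 0, 0, 0, 0.2]]])

```text
time: 32.48
ee_pos: [0.5338, -0.0665, 0.1552]
eef_rot: [1.0, 0.027, -0.0, 0.0]
ft_force: [0.2, 0.1, -2.7]
width: 0.0561
```

Run:
```python
from h import *
stat();plan(.534,-.066,.0315,3)
s=r.camera("side");crop("side",s,190,50,340,250,3,"sc26")
```

```text
t 32.48 p [ 0.5338 -0.0665  0.1552] yaw 3.0 tilt 0.05 F [ 0.19  0.11 -2.66] w 0.0561 q [ 0.6   0.22 -0.63  1.7   0.13  1.27 -0.01]
(0.534, -0.066, 0.0315, 3) -> [ 0.02 -0.02  4.95] [0.   0.01 0.01]
```

View pics/sc26.png

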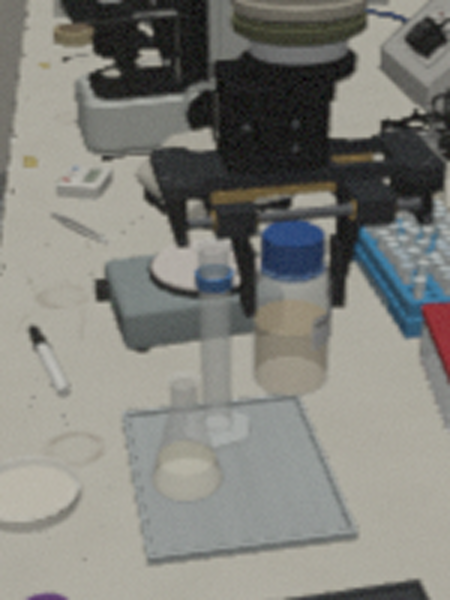

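carry_out(commands=[[[255, 0.02, -0.02, 0.6, 0, 0, 0], [255, 0.02, -0.02, 1.6, 0, 0, 0], [255, 0.02, -0.02, 2.6, 0, 0, 0], [255, 0.02, -0.02, 3.6, 0, 0, 0], [255, 0.02, -0.02, 4.4, 0, 0, 0], [255, 0.02, -0.02, 4.8, 0, 0, 0], [255, 0.02, -0.02, 4.95, 0, 0, 0], [255, 0.02, -0.02, 4.95, 0, 0, 0], [255, 0.02, -0.02, 4.99, 0, 0, 0], [255, 0.02, -0.02, 5.01, 0, 0, 0], [255, 0.02, -0.02, 5.01, 0, 0, 0]]])

```text
time: 33.9
ee_pos: [0.5342, -0.0663, 0.0301]
eef_rot: [1.0, 0.026, -0.0, 0.0]
ft_force: [-0.1, -0.7, -2.1]
width: 0.0561
```

Run:
```python
from h import *
stat()
```

```text
t 33.9 p [ 0.5342 -0.0663  0.0301] yaw 3.0 tilt 0.04 F [-0.09 -0.65 -2.1 ] w 0.0561 q [ 0.56  0.35 -0.61  1.84  0.23  1.03 -0.09]
```

carry_out(commands=[[[255, 0, 0, 0.05, 0, 0, 0], [255, 0, 0, 0.05, 0, 0, 0], [120, 0, 0, 0.05, 0, 0, 0], [80, 0, 0, 0.05, 0, 0, 0], [40, 0, 0, 0.05, 0, 0, 0], [10, 0, 0, 0.05, 0, 0, 0], [0, 0, 0, -0.3, 0, 0, 0], [0, 0, 0, -1.2, 0, 0, 0], [0, 0, 0, -2.6, 0, 0, 0], [0, 0, 0, -4, 0, 0, 0], [0, 0, 0, -4.8, 0, 0, 0], [0, 0, 0, -4.8, 0, 0, 0]]])

```text
time: 35.4
ee_pos: [0.5354, -0.0662, 0.1521]
eef_rot: [1.0, 0.026, 0.001, 0.001]
ft_force: [-0.2, 0.1, -1.6]
width: 0.0871
```

Run:
```python
from h import *
stat();plan(.569,-.2907,.155,-86)
s=r.camera("side");cv2.imwrite("pics/side27.png",s);crop("side",s,190,80,340,260,3.3,"sc27")
s=r.camera("top");cv2.imwrite("pics/top27.png",s)
```

```text
t 35.4 p [ 0.5354 -0.0662  0.1521] yaw 3.0 tilt 0.18 F [-0.19  0.13 -1.57] w 0.0871 q [ 0.6   0.22 -0.64  1.71  0.14  1.26 -0.01]
(0.569, -0.2907, 0.155, -86) -> [ 0.87  9.04 -0.1 ] [-1.00e-02 -4.00e-02  1.78e+01]
```

View pics/sc27.png

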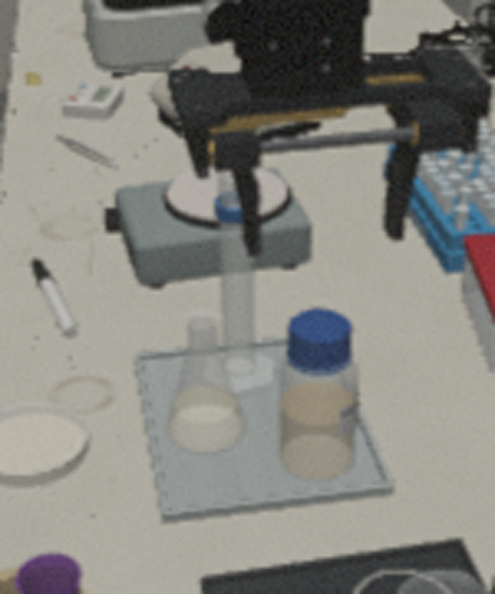

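Run:
```python
from h import *
t=cv2.imread("pics/top0.png")
h=cv2.cvtColor(t,cv2.COLOR_BGR2GRAY)
roi=t[155:240,130:200].astype(int)
m=((roi[:,:,2]-roi[:,:,0])>8)&(roi[:,:,2]>150)
m=m.astype(np.uint8)
n,l,st,ce=cv2.connectedComponentsWithStats(m)
k=[i for i in range(1,n) if 500<st[i,4]<3000];print([(st[i],ce[i]) for i in k])
for i in k:
    c=max(cv2.findContours((l==i).astype(np.uint8),0,1)[0],key=cv2.contourArea)
    e=cv2.fitEllipse(c);print(e);p=back("top",np.array(e[0])+[130,155],.065);print(p)
    print(proj("side",p))
s=cv2.imread("pics/side0.png");crop("side",s,215,120,295,170,9,"sc28")
th=np.linspace(0,2*np.pi,200)
for yc in(.267,.2764):
  P=np.c_[.506+.058*np.cos(th),yc+.058*np.sin(th),0*th+.065];q=proj("side",P);print(yc,q.min(0),q.max(0))
P=np.c_[.5048+.058*np.cos(th),.2764+.058*np.sin(th),0*th+.065];q=proj("top",P);print(q.min(0),q.max(0))
```

```text
[(array([  11,   19,   39,   39, 1199], dtype=int32), array([29.93577982, 37.69474562]))]
((29.930957794189453, 37.69918441772461), (37.72766876220703, 38.64532470703125), 48.79996109008789)
[[0.50639474 0.27807146 0.065     ]]
[[258.29892927 136.8823188 ]]
0.267 [240.06122838 130.53121199] [277.07452854 147.02910548]
0.2764 [239.86168717 129.32572292] [276.62273622 145.6010507 ]
[140.62739371 173.44607966] [180.40879301 213.21353092]
```

View pics/sc28.png

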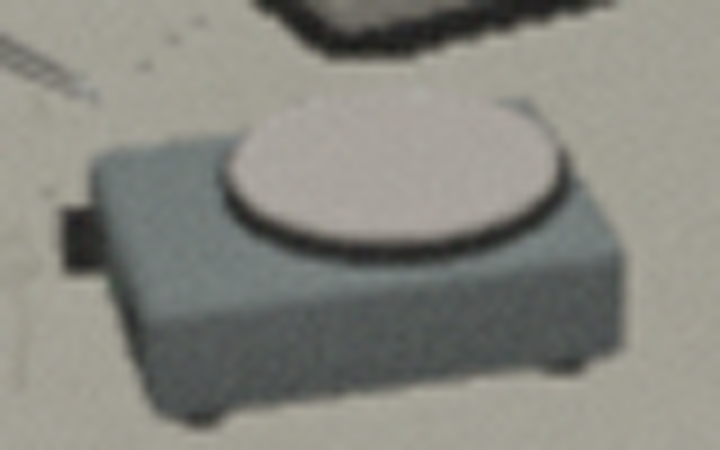

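carry_out(commands=[[[0, 0.1, 1, 0, 0, 0, 0], [0, 0.2, 2.6, -0.1, 0, 0, 1], [0, 0.35, 4.2, -0.1, 0, 0, 3], [0, 0.5, 5.8, -0.1, 0, 0, 5], [0, 0.7, 7.4, -0.1, 0, 0, 7], [0, 0.87, 8.6, -0.1, 0, 0, 9], [0, 0.87, 9.04, -0.1, 0, 0, 11], [0, 0.87, 9.04, -0.1, 0, 0, 13], [0, 0.87, 9.04, -0.1, 0, 0, 15], [0, 0.87, 9.04, -0.1, 0, 0, 17], [0, 0.87, 9.04, -0.1, 0, 0, 17.8], [0, 0.87, 9.04, -0.1, 0, 0, 17.8]]])

```text
time: 37.0
ee_pos: [0.5668, -0.2926, 0.1515]
eef_rot: [0.73, -0.683, -0.001, 0.001]
ft_force: [-0.2, -0.1, 0.3]
width: 0.0869
```

Run:
```python
from h import *
stat();plan(.569,-.2907,.075,-86);plan(.569,-.2907,-.003,-86)
s=r.camera("side");crop("side",s,240,120,390,340,2.7,"sc29")
```

```text
t 37.0 p [ 0.5668 -0.2926  0.1515] yaw -86.2 tilt 0.14 F [-0.21 -0.05  0.27] w 0.0869 q [ 0.61  0.39 -0.28  1.45  0.11  1.31 -1.18]
(0.569, -0.2907, 0.075, -86) -> [-0.07 -0.1   3.06] [ 0.03 -0.01 -0.04]
(0.569, -0.2907, -0.003, -86) -> [-0.07 -0.11  6.18] [ 0.03 -0.01 -0.04]
```

View pics/sc29.png

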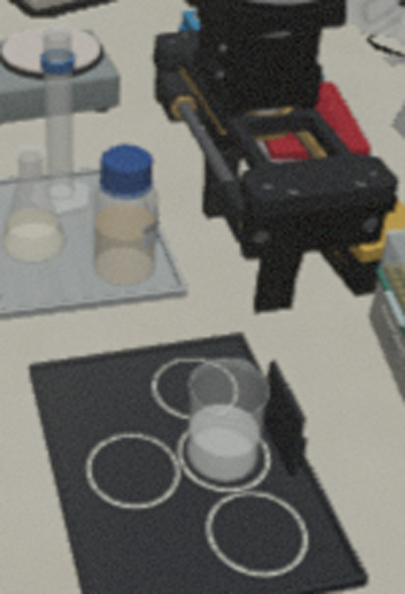

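Run:
```python
from h import *
print(back("side",[[341.9,234],[318.5,199]],.189))
```

```text
[[ 0.57401724 -0.340813    0.189     ]
 [ 0.56081766 -0.24365198  0.189     ]]
```

carry_out(commands=[[[0, -0.07, -0.1, 0.7, 0, 0, 0], [0, -0.07, -0.1, 1.7, 0, 0, 0], [0, -0.07, -0.1, 2.6, 0, 0, 0], [0, -0.07, -0.1, 3.06, 0, 0, 0], [0, -0.07, -0.1, 3.06, 0, 0, 0], [0, -0.07, -0.1, 3.06, 0, 0, 0]]])

```text
time: 37.8
ee_pos: [0.5697, -0.2906, 0.0759]
eef_rot: [0.731, -0.683, 0.0, 0.001]
ft_force: [0.0, 0.1, 0.5]
width: 0.0871
```

Run:
```python
from h import *
stat()
s=r.camera("side");crop("side",s,280,180,390,320,4.2,"sc30")
```

```text
t 37.8 p [ 0.5697 -0.2906  0.0759] yaw -86.1 tilt 0.09 F [0.05 0.11 0.49] w 0.0871 q [ 0.61  0.45 -0.27  1.54  0.13  1.17 -1.19]
```

View pics/sc30.png

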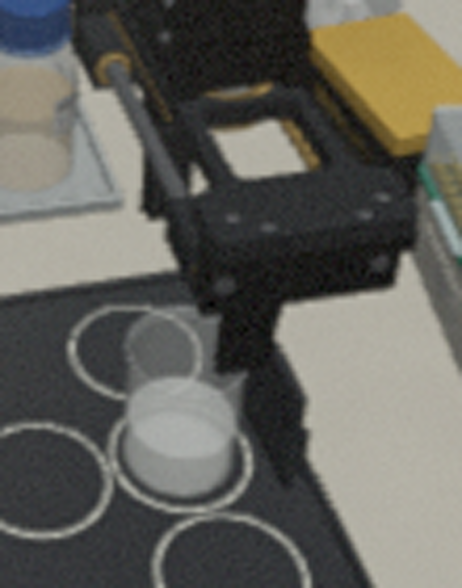

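carry_out(commands=[[[0, 0.1, 0, 0.3, 0, 0, 0], [0, 0.1, 0, 0.9, 0, 0, 0], [0, 0.1, 0, 1.6, 0, 0, 0], [0, 0.1, 0, 2.3, 0, 0, 0], [0, 0.1, 0, 2.9, 0, 0, 0], [0, 0.1, 0, 3.12, 0, 0, 0], [0, 0.1, 0, 3.12, 0, 0, 0], [0, 0.1, 0, 3.12, 0, 0, 0]]])

```text
time: 38.85
ee_pos: [0.5704, -0.2935, -0.0012]
eef_rot: [0.731, -0.682, 0.001, 0.001]
ft_force: [-0.8, -0.2, 0.1]
width: 0.0869
```

Run:
```python
from h import *
stat()
s=r.camera("side");crop("side",s,280,180,390,320,4.2,"sc31")
```

```text
t 38.85 p [ 0.5704 -0.2935 -0.0012] yaw -86.1 tilt 0.11 F [-0.75 -0.21  0.12] w 0.0869 q [ 0.6   0.54 -0.26  1.59  0.16  1.03 -1.21]
```

View pics/sc31.png

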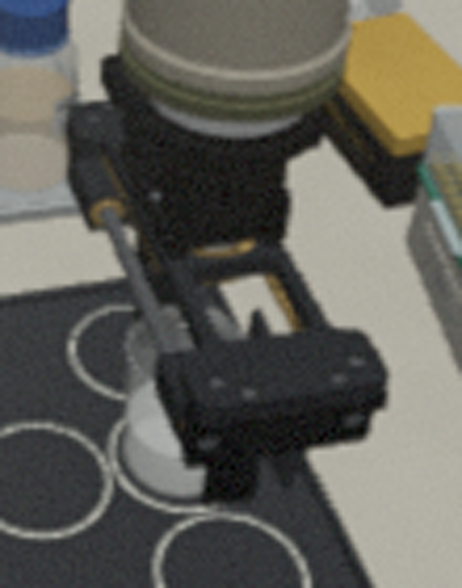

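Run:
```python
from h import *
print((proj("side",[[.573,-.344,.037],[.5696,-.2931,.006],[.5696,-.2931,.078]])-[280,180])*4.2, back("side",[334.8,298.6],.037))
```

```text
[[222.20129054 500.75003722]
 [178.6387496  457.32058354]
 [191.11030939 347.3740396 ]] [[ 0.57675841 -0.34308345  0.037     ]]
```

carry_out(commands=[[[60, 0, -0.0, 0, 0, 0, 0], [90, 0, 0, 0, 0, 0, 0], [105, 0, 0, 0, 0, 0, 0], [115, 0, 0, 0, 0, 0, 0], [115, 0, 0, 0, 0, 0, 0]]], grip_force=5)

```text
time: 39.52
ee_pos: [0.5704, -0.2935, -0.0012]
eef_rot: [0.731, -0.683, 0.001, 0.001]
ft_force: [-0.2, -0.4, 0.4]
width: 0.0531
```

carry_out(commands=[[[255, 0, 0, 0, 0, 0, 0], [255, 0, 0, 0, 0, 0, 0], [255, 0, 0, -0.2, 0, 0, 0], [255, 0, 0, -0.8, 0, 0, 0], [255, 0, 0, -1.6, 0, 0, 0], [255, 0, 0, -2.6, 0, 0, 0], [255, 0, 0, -3.6, 0, 0, 0], [255, 0, 0, -4.4, 0, 0, 0], [255, 0, 0, -4.6, 0, 0, 0], [255, 0, 0, -4.6, 0, 0, 0]]], grip_force=10)

```text
time: 40.78
ee_pos: [0.5703, -0.2932, 0.1138]
eef_rot: [0.731, -0.682, 0.001, 0.001]
ft_force: [-0.2, 0.2, -1.1]
width: 0.0536
```

Run:
```python
from h import *
stat();plan(.5704-.0636,-.2935+.568,.2,-86);plan(.5704-.0636,-.2935+.568,.2,-60)
s=r.camera("side");crop("side",s,260,100,390,320,2.7,"sc32")
```

```text
t 40.77 p [ 0.5703 -0.2932  0.1138] yaw -86.1 tilt 0.11 F [-0.2   0.23 -1.09] w 0.0536 q [ 0.61  0.43 -0.28  1.49  0.12  1.24 -1.18]
(0.5068, 0.27449999999999997, 0.2, -86) -> [-22.82   0.98  -3.49] [-0.   -0.02 -0.02]
(0.5068, 0.27449999999999997, 0.2, -60) -> [-22.82   0.98  -3.49] [ 0.   -0.02 -5.22]
```

View pics/sc32.png

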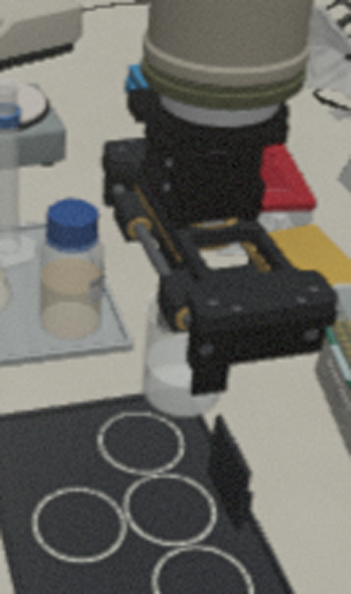

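carry_out(commands=[[[255, 0, 0, -0.6, 0, 0, 0], [255, 0, 0, -1.6, 0, 0, 0], [255, 0, 0, -2.6, 0, 0, 0], [255, -0.3, 0, -3.5, 0, 0, 0], [255, -1, 0.05, -4.1, 0, 0, 0], [255, -2.2, 0.1, -4.2, 0, 0, 0], [255, -3.7, 0.15, -4.2, 0, 0, 0], [255, -5.3, 0.2, -4.2, 0, 0, -0.5], [255, -7, 0.3, -4.2, 0, 0, -1], [255, -8.7, 0.4, -4.2, 0, 0, -1.5], [255, -10.4, 0.5, -4.2, 0, 0, -2], [255, -12.1, 0.55, -4.2, 0, 0, -2.5]]])

```text
time: 42.32
ee_pos: [0.5346, 0.0101, 0.2178]
eef_rot: [0.802, -0.598, 0.0, 0.001]
ft_force: [0.1, -0.4, 0.6]
width: 0.0537
```

Run:
```python
from h import *
stat();plan(.5704-.0636,-.2935+.568,.215,-60)
```

```text
t 42.33 p [0.5346 0.0101 0.2178] yaw -73.4 tilt 0.12 F [ 0.06 -0.39  0.61] w 0.0537 q [ 0.34  0.15 -0.49  1.63  0.07  1.38 -1.44]
(0.5068, 0.27449999999999997, 0.215, -60) -> [-10.45  -1.95   0.09] [ 0.02 -0.01 -2.69]
```

carry_out(commands=[[[255, -1.7, -0.3, 0, 0, 0, -0.5], [255, -3.4, -0.65, 0, 0, 0, -1], [255, -5.1, -0.95, 0, 0, 0, -1.5], [255, -6.8, -1.25, 0, 0, 0, -2], [255, -8.3, -1.55, 0, 0, 0, -2.5], [255, -9.5, -1.8, 0, 0, 0, -2.7], [255, -10.2, -1.95, 0, 0, 0, -2.7], [255, -10.45, -1.95, 0, 0, 0, -2.7], [255, -10.45, -1.95, 0, 0, 0, -2.7], [255, -10.45, -1.95, 0, 0, 0, -2.7]]])

```text
time: 43.58
ee_pos: [0.5074, 0.2731, 0.2174]
eef_rot: [0.866, -0.5, 0.0, 0.001]
ft_force: [-0.8, -0.4, -0.7]
width: 0.0533
```

Run:
```python
from h import *
stat();plan(.5068,.2745,.061,-60)
s=r.camera("side");crop("side",s,190,30,330,250,2.7,"sc33")
```

```text
t 43.58 p [0.5074 0.2731 0.2174] yaw -60.1 tilt 0.15 F [-0.78 -0.42 -0.7 ] w 0.0533 q [-0.01  0.28 -0.68  1.51  0.18  1.42 -1.75]
(0.5068, 0.2745, 0.061, -60) -> [-0.07 -0.02  6.25] [ 0.02 -0.02 -0.01]
```

View pics/sc33.png

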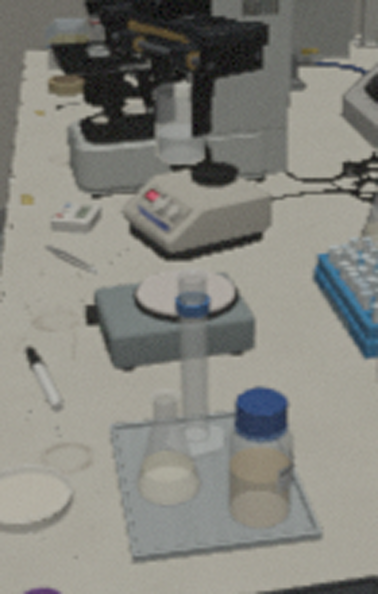

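carry_out(commands=[[[255, -0.07, -0.02, 0.6, 0, 0, 0], [255, -0.07, -0.02, 1.6, 0, 0, 0], [255, -0.07, -0.02, 2.8, 0, 0, 0], [255, -0.07, -0.02, 4, 0, 0, 0], [255, -0.07, -0.02, 5, 0, 0, 0], [255, -0.07, -0.02, 5.7, 0, 0, 0], [255, -0.07, -0.02, 6.1, 0, 0, 0], [255, -0.07, -0.02, 6.2, 0, 0, 0], [255, -0.07, -0.02, 6.25, 0, 0, 0], [255, -0.07, -0.02, 6.25, 0, 0, 0]]])

```text
time: 44.88
ee_pos: [0.5072, 0.2748, 0.0617]
eef_rot: [0.866, -0.5, 0.001, 0.001]
ft_force: [0.5, 0.5, 0.0]
width: 0.0533
```

Run:
```python
from h import *
stat()
s=r.camera("side");crop("side",s,200,60,310,190,4.5,"sc34")
```

```text
t 44.88 p [0.5072 0.2748 0.0617] yaw -60.1 tilt 0.11 F [0.52 0.51 0.04] w 0.0533 q [-0.04  0.4  -0.66  1.71  0.27  1.12 -1.82]
```

View pics/sc34.png

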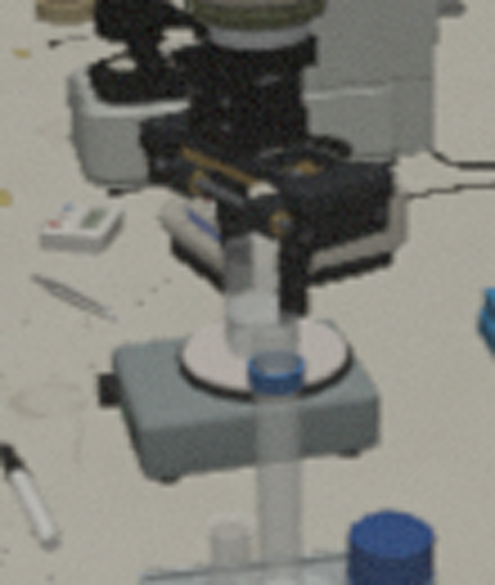

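carry_out(commands=[[[255, 0, 0, 0.08, 0, 0, 0], [255, 0, 0, 0.14, 0, 0, 0], [255, 0, 0, 0.16, 0, 0, 0], [255, 0, 0, 0.16, 0, 0, 0]]])

```text
time: 45.42
ee_pos: [0.5072, 0.2749, 0.0578]
eef_rot: [0.866, -0.5, 0.001, 0.001]
ft_force: [0.1, -0.0, 0.2]
width: 0.0535
```

Run:
```python
from h import *
stat()
```

```text
t 45.42 p [0.5072 0.2749 0.0578] yaw -60.1 tilt 0.11 F [ 0.1  -0.03  0.17] w 0.0535 q [-0.04  0.41 -0.65  1.71  0.27  1.12 -1.83]
```

carry_out(commands=[[[255, 0, 0, 0.04, 0, 0, 0], [255, 0, 0, 0.06, 0, 0, 0], [120, 0, 0, 0.06, 0, 0, 0], [80, 0, 0, 0.06, 0, 0, 0], [30, 0, 0, 0.06, 0, 0, 0], [0, 0, 0, 0.06, 0, 0, 0], [0, 0, 0, 0, 0, 0, 0], [0, 0, 0, -0.8, 0, 0, 0], [0, 0, 0, -2.2, 0, 0, 0], [0, 0, 0, -4, 0, 0, 0], [0, 0, 0, -5.6, 0, 0, 0], [0, 0, 0, -5.6, 0, 0, 0]]])

```text
time: 46.92
ee_pos: [0.5086, 0.2766, 0.2026]
eef_rot: [0.866, -0.5, 0.002, -0.002]
ft_force: [0.1, 0.2, -0.0]
width: 0.0869
```

Run:
```python
from h import *
stat();plan(.62,.18,.2,4)
s=r.camera("side");crop("side",s,200,60,310,190,4.5,"sc35")
```

```text
t 46.92 p [0.5086 0.2766 0.2026] yaw -60.0 tilt 0.37 F [ 0.09  0.18 -0.04] w 0.0869 q [-0.01  0.29 -0.69  1.54  0.19  1.38 -1.76]
(0.62, 0.18, 0.2, 4) -> [ 5.57 -1.93  0.13] [ -0.05  -0.06 -12.81]
```

View pics/sc35.png

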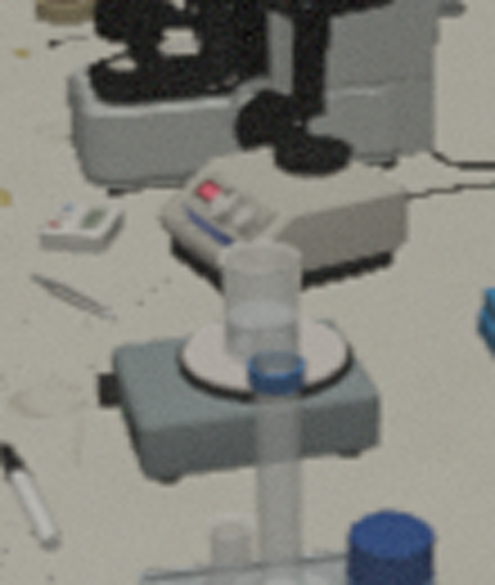

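Run:
```python
from h import *
plan(.534,-.066,.2,3)
```

```text
(0.534, -0.066, 0.2, 3) -> [12.37  5.92  0.02] [ -0.02  -0.04 -12.61]
```

carry_out(commands=[[[0, 1, 0.5, 0, 0, 0, -0.8], [0, 2.4, 1.15, 0, 0, 0, -2.3], [0, 4, 1.9, 0, 0, 0, -4], [0, 5.6, 2.7, 0, 0, 0, -5.7], [0, 7.2, 3.45, 0, 0, 0, -7.4], [0, 8.8, 4.2, 0, 0, 0, -9.1], [0, 10.4, 5, 0, 0, 0, -10.8], [0, 11.7, 5.6, 0, 0, 0, -12.2], [0, 12.37, 5.92, 0, 0, 0, -12.6], [0, 12.37, 5.92, 0, 0, 0, -12.6], [0, 12.37, 5.92, 0, 0, 0, -12.6]]])

```text
time: 48.35
ee_pos: [0.5338, -0.0647, 0.2002]
eef_rot: [1.0, 0.026, 0.001, -0.0]
ft_force: [-1.0, 1.2, -0.0]
width: 0.0868
```

Run:
```python
from h import *
stat();plan(.534,-.066,.1,3);plan(.534,-.066,.029,3)
t=r.camera("top");cv2.imwrite("pics/top36.png",t);crop("top",t,125,150,305,240,4,"tc36")
s=r.camera("side");crop("side",s,190,80,340,260,3.3,"sc36")
```

```text
t 48.35 p [ 0.5338 -0.0647  0.2002] yaw 3.0 tilt 0.17 F [-1.    1.17 -0.02] w 0.0868 q [ 0.56  0.17 -0.58  1.65  0.1   1.35  0.01]
(0.534, -0.066, 0.1, 3) -> [-0.    0.05  4.01] [ 0.   -0.03 -0.  ]
(0.534, -0.066, 0.029, 3) -> [-0.01  0.05  6.85] [ 0.   -0.03 -0.  ]
```

View pics/tc36.png

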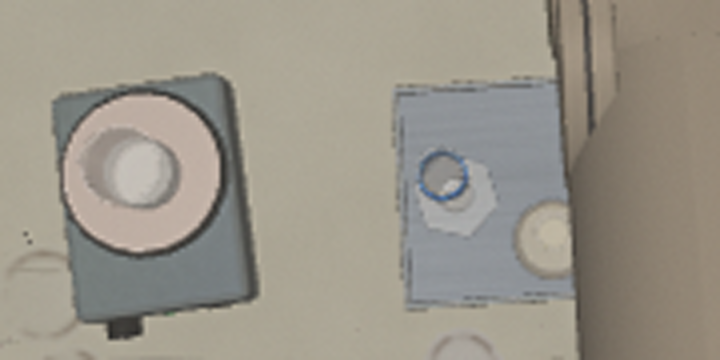

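View pics/sc36.png

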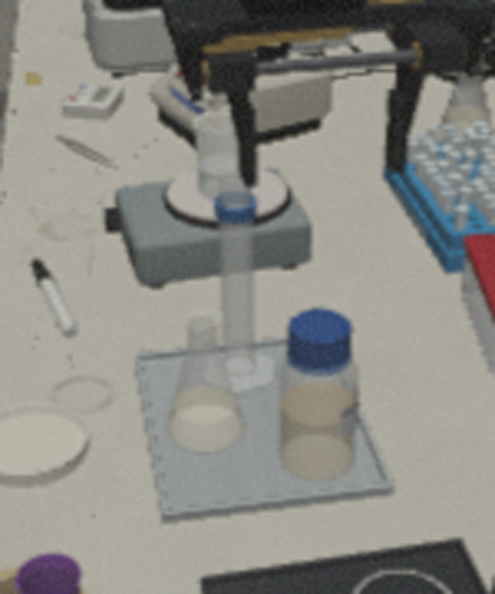

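carry_out(commands=[[[0, 0, 0.05, 0.8, 0, 0, 0], [0, 0, 0.05, 2, 0, 0, 0], [0, 0, 0.05, 3.2, 0, 0, 0], [0, 0, 0.05, 4.4, 0, 0, 0], [0, 0, 0.05, 5.4, 0, 0, 0], [0, 0, 0.05, 6.2, 0, 0, 0], [0, 0, 0.05, 6.7, 0, 0, 0], [0, 0, 0.05, 6.82, 0, 0, 0], [0, 0, 0.05, 6.82, 0, 0, 0], [0, 0, 0.05, 6.82, 0, 0, 0]]])

```text
time: 49.7
ee_pos: [0.5351, -0.0659, 0.0307]
eef_rot: [1.0, 0.026, 0.002, 0.0]
ft_force: [-0.1, 0.3, -0.7]
width: 0.0871
```

carry_out(commands=[[[60, 0, 0, 0, 0, 0, 0], [80, 0, 0, 0, 0, 0, 0], [100, 0, 0, 0, 0, 0, 0], [110, 0, 0, 0, 0, 0, 0], [110, 0, 0, 0, 0, 0, 0]]], grip_force=10)

```text
time: 50.32
ee_pos: [0.535, -0.0659, 0.0307]
eef_rot: [1.0, 0.026, 0.002, 0.0]
ft_force: [-0.9, -0.8, 0.0]
width: 0.0561
```

Run:
```python
from h import *
stat()
s=r.camera("side");crop("side",s,190,80,340,260,3.3,"sc37")
```

```text
t 50.33 p [ 0.535  -0.0659  0.0307] yaw 3.0 tilt 0.25 F [-0.91 -0.79  0.03] w 0.0561 q [ 0.52  0.34 -0.56  1.84  0.21  1.02 -0.07]
```

View pics/sc37.png

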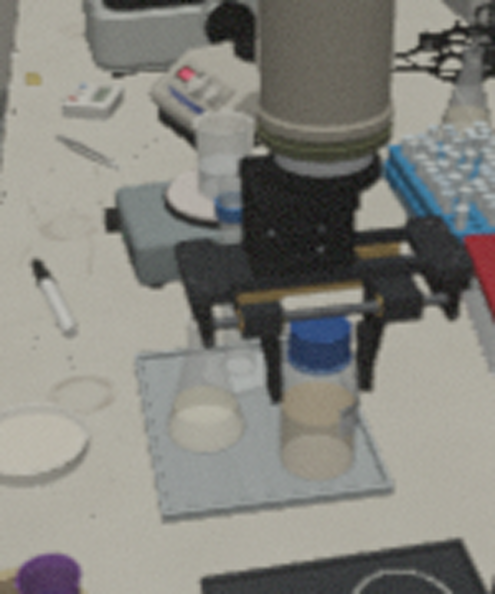

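carry_out(commands=[[[255, 0, 0, 0, 0, 0, 0], [255, 0, 0, 0, 0, 0, 0], [255, 0, 0, -0.3, 0, 0, 0], [255, 0, 0, -1, 0, 0, 0], [255, 0, 0, -2, 0, 0, 0], [255, 0, 0, -3, 0, 0, 0], [255, 0, 0, -4, 0, 0, 0], [255, 0, 0, -4.8, 0, 0, 0], [255, 0, 0, -5, 0, 0, 0], [255, 0, 0, -5, 0, 0, 0]]], grip_force=30)

```text
time: 51.62
ee_pos: [0.5345, -0.0658, 0.1559]
eef_rot: [1.0, 0.026, 0.002, 0.0]
ft_force: [0.3, 0.1, -2.8]
width: 0.056
```

Run:
```python
from h import *
stat();plan(.5646,-.2228,.155,4)
```

```text
t 51.62 p [ 0.5345 -0.0658  0.1559] yaw 3.0 tilt 0.28 F [ 0.32  0.13 -2.84] w 0.056 q [ 0.56  0.2  -0.58  1.71  0.12  1.26 -0.  ]
(0.5646, -0.2228, 0.155, 4) -> [0.87 6.33 0.04] [ 0.01 -0.05 -0.19]
```

carry_out(commands=[[[255, 0.05, 0.4, 0, 0, 0, 0], [255, 0.2, 1.2, 0, 0, 0, 0], [255, 0.35, 2.4, 0, 0, 0, -0.1], [255, 0.5, 3.6, 0, 0, 0, -0.2], [255, 0.65, 4.8, 0, 0, -0.05, -0.2], [255, 0.8, 5.8, 0, 0, -0.05, -0.2], [255, 0.87, 6.25, 0, 0, -0.05, -0.2], [255, 0.87, 6.33, 0, 0, -0.05, -0.2], [255, 0.87, 6.33, 0, 0, -0.05, -0.2], [255, 0.87, 6.33, 0, 0, -0.05, -0.2]]])

```text
time: 52.88
ee_pos: [0.5648, -0.2216, 0.1563]
eef_rot: [0.999, 0.036, 0.0, 0.0]
ft_force: [0.4, 0.4, -2.9]
width: 0.056
```

Run:
```python
from h import *
stat();plan(.5646,-.2228,.034,4)
s=r.camera("side");crop("side",s,240,80,390,340,2.2,"sc38")
```

```text
t 52.88 p [ 0.5648 -0.2216  0.1563] yaw 4.1 tilt 0.06 F [ 0.43  0.39 -2.85] w 0.056 q [ 0.69  0.35 -0.49  1.53  0.17  1.3   0.25]
(0.5646, -0.2228, 0.034, 4) -> [-0.01  0.04  4.89] [ 0.01 -0.01  0.02]
```

View pics/sc38.png

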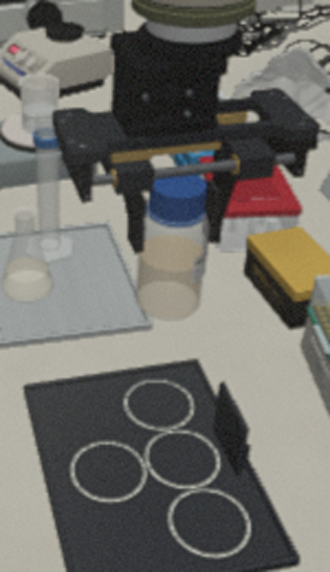

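carry_out(commands=[[[255, 0, 0.04, 0.6, 0, 0, 0], [255, 0, 0.04, 1.6, 0, 0, 0], [255, 0, 0.04, 2.6, 0, 0, 0], [255, 0, 0.04, 3.6, 0, 0, 0], [255, 0, 0.04, 4.4, 0, 0, 0], [255, 0, 0.04, 4.75, 0, 0, 0], [255, 0, 0.04, 4.87, 0, 0, 0], [255, 0, 0.04, 4.92, 0, 0, 0], [255, 0, 0.04, 4.92, 0, 0, 0]]])

```text
time: 54.05
ee_pos: [0.5653, -0.2231, 0.034]
eef_rot: [0.999, 0.036, 0.001, 0.001]
ft_force: [0.3, -0.1, -1.9]
width: 0.056
```

Run:
```python
from h import *
stat()
s=r.camera("side");crop("side",s,260,140,390,290,4,"sc39")
```

```text
t 54.05 p [ 0.5653 -0.2231  0.034 ] yaw 4.1 tilt 0.12 F [ 0.29 -0.09 -1.91] w 0.056 q [ 0.67  0.46 -0.46  1.66  0.23  1.08  0.21]
```

View pics/sc39.png

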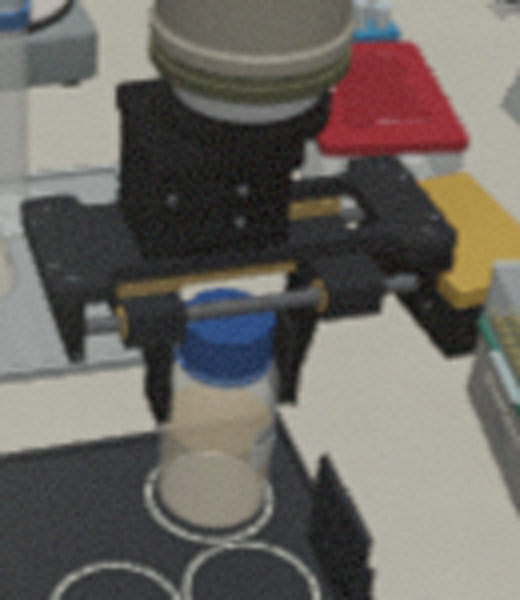

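carry_out(commands=[[[255, 0, 0, 0.05, 0, 0, 0], [255, 0, 0, 0.1, 0, 0, 0], [255, 0, 0, 0.1, 0, 0, 0], [120, 0, 0, 0.1, 0, 0, 0], [80, 0, 0, 0.1, 0, 0, 0], [40, 0, 0, 0.1, 0, 0, 0], [10, 0, 0, 0.1, 0, 0, 0], [0, 0, 0, -0.3, 0, 0, 0], [0, 0, 0, -1.2, 0, 0, 0], [0, 0, 0, -2.6, 0, 0, 0], [0, 0, 0, -4, 0, 0, 0], [0, 0, 0, -4.8, 0, 0, 0]]])

```text
time: 55.6
ee_pos: [0.5659, -0.223, 0.1568]
eef_rot: [0.999, 0.036, 0.002, 0.001]
ft_force: [-0.0, -0.3, -0.9]
width: 0.087
```

Run:
```python
from h import *
stat();plan(.4556,-.0199,.155,3)
s=r.camera("side");crop("side",s,260,140,390,290,4,"sc40")
```

```text
t 55.6 p [ 0.5659 -0.223   0.1568] yaw 4.1 tilt 0.28 F [-0.03 -0.31 -0.9 ] w 0.087 q [ 0.69  0.35 -0.49  1.53  0.17  1.3   0.25]
(0.4556, -0.0199, 0.155, 3) -> [-3.82 -8.42  0.04] [ 0.03 -0.05  0.22]
```

View pics/sc40.png

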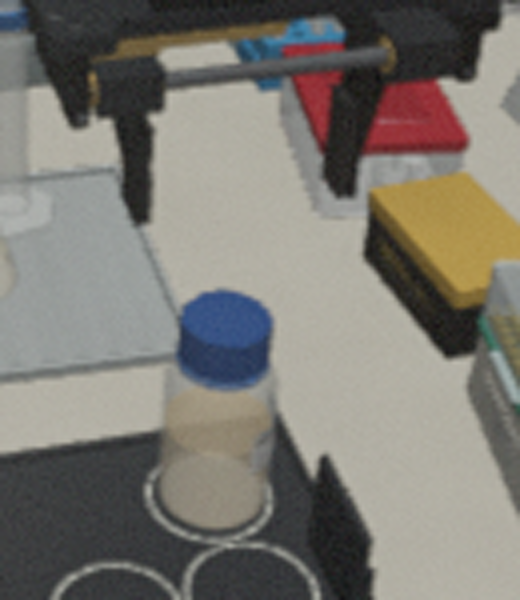

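carry_out(commands=[[[60, -0.5, -1.1, 0, 0, 0, 0], [60, -1.2, -2.7, 0, 0, -0.05, 0.1], [60, -1.9, -4.3, 0, 0, -0.05, 0.2], [60, -2.7, -6, 0, 0, -0.05, 0.2], [60, -3.4, -7.5, 0, 0, -0.05, 0.2], [60, -3.8, -8.3, 0, 0, -0.05, 0.2], [60, -3.82, -8.42, 0, 0, -0.05, 0.2], [60, -3.82, -8.42, 0, 0, -0.05, 0.2], [60, -3.82, -8.42, 0, 0, -0.05, 0.2]]])

```text
time: 56.78
ee_pos: [0.4569, -0.0213, 0.1574]
eef_rot: [1.0, 0.026, 0.001, 0.002]
ft_force: [0.2, 0.6, -0.3]
width: 0.0669
```

Run:
```python
from h import *
stat();plan(.4556,-.0199,.0458,3)
```

```text
t 56.77 p [ 0.4569 -0.0213  0.1574] yaw 3.0 tilt 0.22 F [ 0.24  0.61 -0.32] w 0.0669 q [ 0.58  0.01 -0.63  1.89  0.01  1.24 -0.  ]
(0.4556, -0.0199, 0.0458, 3) -> [-0.06 -0.07  4.47] [ 0.04 -0.02  0.  ]
```

carry_out(commands=[[[60, -0.06, -0.07, 0.6, 0.04, 0, 0], [60, -0.06, -0.07, 1.6, 0.04, 0, 0], [60, -0.06, -0.07, 2.6, 0.04, 0, 0], [60, -0.06, -0.07, 3.6, 0.04, 0, 0], [60, -0.06, -0.07, 4.2, 0.04, 0, 0], [60, -0.06, -0.07, 4.45, 0.04, 0, 0], [60, -0.06, -0.07, 4.45, 0.04, 0, 0], [120, -0.06, -0.07, 4.45, 0.04, 0, 0], [160, -0.06, -0.07, 4.45, 0.04, 0, 0], [190, -0.06, -0.07, 4.45, 0.04, 0, 0], [200, -0.06, -0.07, 4.45, 0.04, 0, 0], [200, -0.06, -0.07, 4.45, 0.04, 0, 0]]], grip_force=8)

```text
time: 58.28
ee_pos: [0.4556, -0.02, 0.0463]
eef_rot: [1.0, 0.026, 0.001, -0.0]
ft_force: [0.1, -0.9, 1.3]
width: 0.026
```

Run:
```python
from h import *
stat()
s=r.camera("side");crop("side",s,190,80,330,250,3.5,"sc41")
```

```text
t 58.27 p [ 0.4556 -0.02    0.0463] yaw 3.0 tilt 0.12 F [ 0.14 -0.92  1.28] w 0.026 q [ 0.55  0.14 -0.64  2.02  0.1   1.   -0.08]
```

View pics/sc41.png

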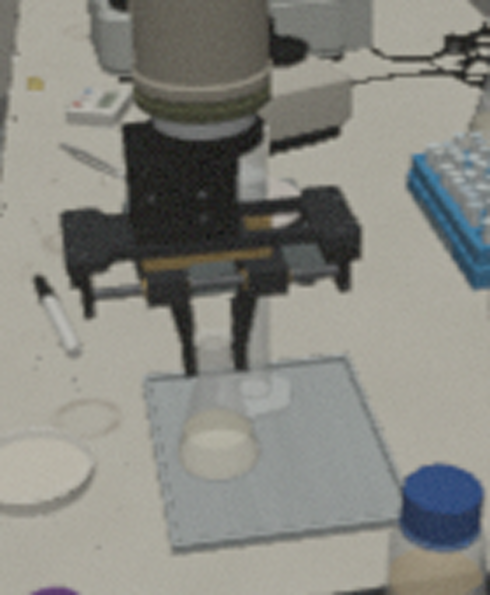

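carry_out(commands=[[[255, 0, 0, 0, 0, 0, 0], [255, 0, 0, 0, 0, 0, 0], [255, 0, 0, -0.3, 0, 0, 0], [255, 0, 0, -1, 0, 0, 0], [255, 0, 0, -2, 0, 0, 0], [255, 0, 0, -3, 0, 0, 0], [255, 0, 0, -4, 0, 0, 0], [255, 0, 0, -5, 0, 0, 0], [255, 0, 0, -5.6, 0, 0, 0], [255, 0, 0, -5.7, 0, 0, 0], [255, 0, 0, -5.7, 0, 0, 0]]], grip_force=15)

```text
time: 59.7
ee_pos: [0.455, -0.02, 0.1883]
eef_rot: [1.0, 0.026, 0.001, -0.0]
ft_force: [-0.1, -1.3, -1.1]
width: 0.0262
```

Run:
```python
from h import *
stat();plan(.5008,-.2956,.188,4)
```

```text
t 59.7 p [ 0.455  -0.02    0.1883] yaw 3.0 tilt 0.08 F [-0.11 -1.35 -1.15] w 0.0262 q [ 0.59 -0.02 -0.63  1.85 -0.01  1.31  0.02]
(0.5008, -0.2956, 0.188, 4) -> [1.25e+00 1.11e+01 1.00e-02] [-0.   -0.02 -0.2 ]
```

carry_out(commands=[[[255, 0.05, 0.4, 0, 0, 0, 0], [255, 0.15, 1.3, 0, 0, 0, 0], [255, 0.3, 2.6, 0, 0, 0, -0.1], [255, 0.45, 4, 0, 0, 0, -0.1], [255, 0.6, 5.4, 0, 0, 0, -0.2], [255, 0.75, 6.8, 0, 0, 0, -0.2], [255, 0.95, 8.2, 0, 0, 0, -0.2], [255, 1.1, 9.6, 0, 0, 0, -0.2], [255, 1.2, 10.6, 0, 0, 0, -0.2], [255, 1.25, 11.05, 0, 0, 0, -0.2], [255, 1.25, 11.1, 0, 0, 0, -0.2], [255, 1.25, 11.1, 0, 0, 0, -0.2]]])

```text
time: 61.2
ee_pos: [0.5009, -0.2944, 0.1882]
eef_rot: [0.999, 0.036, 0.001, -0.0]
ft_force: [0.2, 0.2, -0.3]
width: 0.0261
```

Run:
```python
from h import *
stat();plan(.5008,-.2956,.0495,4)
s=r.camera("side");crop("side",s,230,100,370,320,2.7,"sc42")
```

```text
t 61.2 p [ 0.5009 -0.2944  0.1882] yaw 4.1 tilt 0.09 F [ 0.17  0.17 -0.33] w 0.0261 q [ 0.8   0.26 -0.41  1.56  0.11  1.34  0.45]
(0.5008, -0.2956, 0.0495, 4) -> [-0.01  0.05  5.55] [-0.01 -0.02  0.01]
```

View pics/sc42.png

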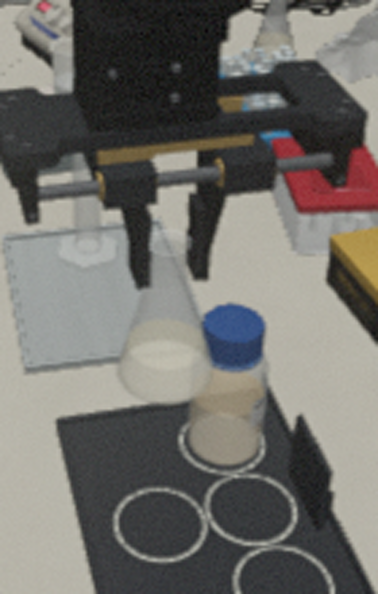

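carry_out(commands=[[[255, 0, 0.05, 0.6, 0, 0, 0], [255, 0, 0.05, 1.6, 0, 0, 0], [255, 0, 0.05, 2.6, 0, 0, 0], [255, 0, 0.05, 3.6, 0, 0, 0], [255, 0, 0.05, 4.5, 0, 0, 0], [255, 0, 0.05, 5.2, 0, 0, 0], [255, 0, 0.05, 5.5, 0, 0, 0], [255, 0, 0.05, 5.55, 0, 0, 0], [255, 0, 0.05, 5.58, 0, 0, 0], [255, 0, 0.05, 5.58, 0, 0, 0]]])

```text
time: 62.5
ee_pos: [0.5016, -0.2958, 0.0495]
eef_rot: [0.999, 0.036, 0.001, 0.0]
ft_force: [-0.1, -0.7, -0.0]
width: 0.0257
```

Run:
```python
from h import *
stat()
s=r.camera("side");crop("side",s,230,170,350,320,4,"sc43")
```

```text
t 62.5 p [ 0.5016 -0.2958  0.0495] yaw 4.1 tilt 0.14 F [-0.07 -0.69 -0.04] w 0.0257 q [ 0.79  0.38 -0.4   1.72  0.16  1.08  0.41]
```

View pics/sc43.png

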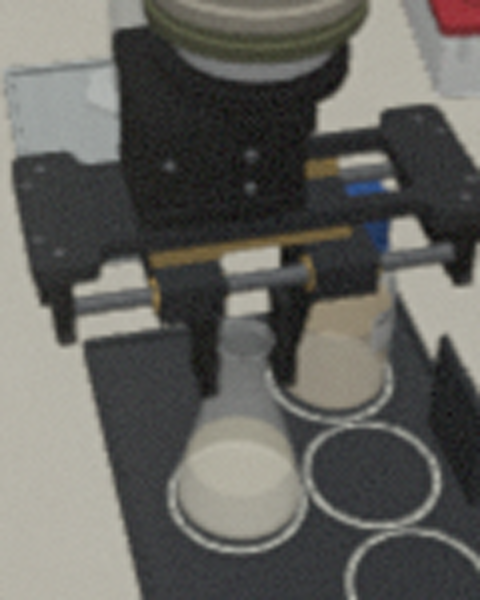

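Flask sits in its ring. Settle, release, rise.

carry_out(commands=[[[255, 0, 0, 0.04, 0, 0, 0], [255, 0, 0, 0.07, 0, 0, 0], [255, 0, 0, 0.07, 0, 0, 0], [200, 0, 0, 0.07, 0, 0, 0], [150, 0, 0, 0.07, 0, 0, 0], [110, 0, 0, 0.07, 0, 0, 0], [110, 0, 0, 0.07, 0, 0, 0], [110, 0, 0, -0.5, 0, 0, 0], [100, 0, 0, -1.6, 0, 0, 0], [60, 0, 0, -3, 0, 0, 0], [60, 0, 0, -4.6, 0, 0, 0], [60, 0, 0, -6, 0, 0, 0]]])

```text
time: 64.05
ee_pos: [0.5014, -0.2957, 0.2021]
eef_rot: [0.999, 0.036, 0.002, 0.0]
ft_force: [0.0, -1.0, -0.6]
width: 0.0659
```

Run:
```python
from h import *
stat();plan(.4907,.0501,.235,3)
s=r.camera("side");crop("side",s,230,170,350,320,4,"sc44")
```

```text
t 64.05 p [ 0.5014 -0.2957  0.2021] yaw 4.1 tilt 0.21 F [ 0.03 -0.99 -0.62] w 0.0659 q [ 0.8   0.25 -0.41  1.54  0.1   1.37  0.45]
(0.4907, 0.0501, 0.235, 3) -> [  0.57 -13.83  -1.33] [ 0.01 -0.04  0.22]
```

View pics/sc44.png

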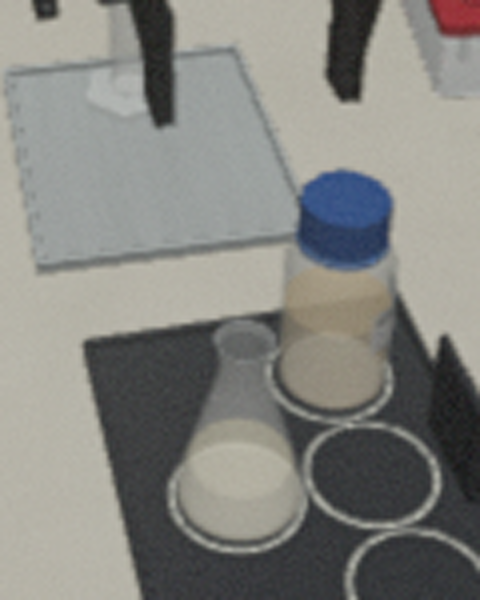

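carry_out(commands=[[[60, 0.05, -1.2, -0.6, 0, 0, 0], [60, 0.15, -2.8, -1.33, 0, 0, 0], [60, 0.2, -4.6, -1.33, 0, 0, 0.1], [60, 0.3, -6.4, -1.33, 0, 0, 0.2], [60, 0.35, -8.2, -1.33, 0, 0, 0.2], [60, 0.4, -10, -1.33, 0, 0, 0.2], [60, 0.5, -11.8, -1.33, 0, 0, 0.2], [60, 0.57, -13.2, -1.33, 0, 0, 0.2], [60, 0.57, -13.83, -1.33, 0, 0, 0.2], [60, 0.57, -13.83, -1.33, 0, 0, 0.2], [60, 0.57, -13.83, -1.33, 0, 0, 0.2]]])

```text
time: 65.47
ee_pos: [0.4926, 0.0478, 0.2388]
eef_rot: [1.0, 0.026, 0.004, 0.002]
ft_force: [-0.0, -0.1, 0.3]
width: 0.0668
```

Run:
```python
from h import *
stat();plan(.4907,.0501,.134,3)
```

```text
t 65.47 p [0.4926 0.0478 0.2388] yaw 3.0 tilt 0.55 F [-0.01 -0.08  0.28] w 0.0668 q [ 0.48  0.05 -0.69  1.68  0.04  1.41 -0.16]
(0.4907, 0.0501, 0.134, 3) -> [-0.11 -0.12  4.19] [ 0.06 -0.1  -0.01]
```

carry_out(commands=[[[60, -0.11, -0.12, 0.3, 0.06, -0.1, 0], [60, -0.11, -0.12, 1, 0.06, -0.1, 0], [60, -0.11, -0.12, 2, 0.06, -0.1, 0], [60, -0.11, -0.12, 3, 0.06, -0.1, 0], [60, -0.11, -0.12, 3.8, 0.06, -0.1, 0], [60, -0.11, -0.12, 4.15, 0.06, -0.1, 0], [60, -0.11, -0.12, 4.19, 0.06, -0.1, 0], [60, -0.11, -0.12, 4.19, 0.06, -0.1, 0]]])

```text
time: 66.47
ee_pos: [0.491, 0.0502, 0.1345]
eef_rot: [1.0, 0.026, 0.0, -0.0]
ft_force: [0.3, 0.2, 0.6]
width: 0.0665
```

Run:
```python
from h import *
stat()
s=r.camera("side");crop("side",s,200,60,330,220,3.7,"sc45")
```

```text
t 66.47 p [0.491  0.0502 0.1345] yaw 3.0 tilt 0.04 F [0.32 0.23 0.56] w 0.0665 q [ 0.46  0.13 -0.69  1.84  0.09  1.2  -0.21]
```

View pics/sc45.png

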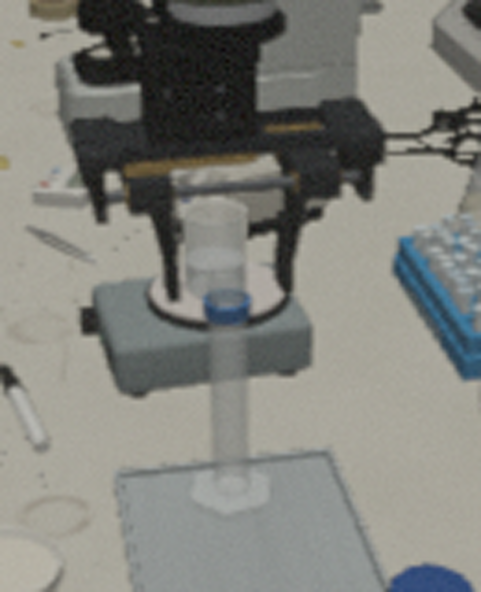

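carry_out(commands=[[[120, 0, 0, 0, 0, 0, 0], [150, 0, 0, 0, 0, 0, 0], [175, 0, 0, 0, 0, 0, 0], [190, 0, 0, 0, 0, 0, 0], [190, 0, 0, 0, 0, 0, 0]]], grip_force=6)

```text
time: 67.15
ee_pos: [0.491, 0.0502, 0.1347]
eef_rot: [1.0, 0.026, 0.0, -0.0]
ft_force: [-0.4, 1.7, -0.0]
width: 0.0304
```

carry_out(commands=[[[255, 0, 0, 0, 0, 0, 0], [255, 0, 0, 0, 0, 0, 0], [255, 0, 0, -0.2, 0, 0, 0], [255, 0, 0, -0.8, 0, 0, 0], [255, 0, 0, -1.6, 0, 0, 0], [255, 0, 0, -2.6, 0, 0, 0], [255, 0, 0, -3.6, 0, 0, 0], [255, 0, 0, -4.6, 0, 0, 0], [255, 0, 0, -5.6, 0, 0, 0], [255, 0, 0, -6.1, 0, 0, 0], [255, 0, 0, -6.1, 0, 0, 0]]], grip_force=20)

```text
time: 68.53
ee_pos: [0.4912, 0.0503, 0.2879]
eef_rot: [1.0, 0.026, 0.001, -0.0]
ft_force: [-0.2, 0.0, -1.2]
width: 0.0301
```

Run:
```python
from h import *
stat();plan(.574,-.361,.287,4)
s=r.camera("side");crop("side",s,200,0,330,220,2.7,"sc46")
```

```text
t 68.53 p [0.4912 0.0503 0.2879] yaw 3.0 tilt 0.12 F [-0.22  0.05 -1.15] w 0.0301 q [ 0.48  0.04 -0.69  1.59  0.03  1.51 -0.16]
(0.574, -0.361, 0.287, 4) -> [ 2.45 16.6   0.04] [-0.   -0.02 -0.2 ]
```

View pics/sc46.png

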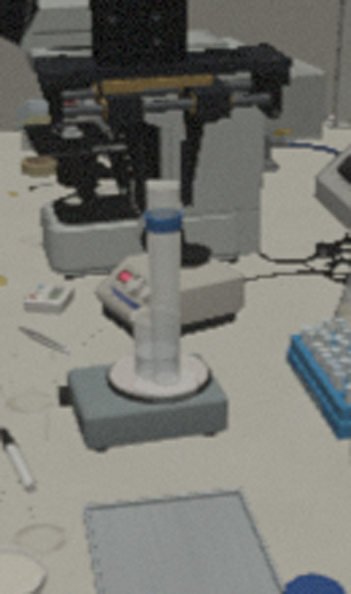

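carry_out(commands=[[[255, 0.05, 0.3, 0, 0, 0, 0], [255, 0.15, 1, 0, 0, 0, 0], [255, 0.3, 2.1, 0, 0, 0, 0], [255, 0.5, 3.4, 0, 0, 0, -0.1], [255, 0.7, 4.8, 0, 0, 0, -0.1], [255, 0.9, 6.2, 0, 0, 0, -0.1], [255, 1.1, 7.6, 0, 0, 0, -0.2], [255, 1.35, 9, 0, 0, 0, -0.2], [255, 1.55, 10.4, 0, 0, 0, -0.2], [255, 1.75, 11.8, 0, 0, 0, -0.2], [255, 1.95, 13.1, 0, 0, 0, -0.2], [255, 2.1, 14.2, 0, 0, 0, -0.2]]])

```text
time: 70.08
ee_pos: [0.5608, -0.3048, 0.2857]
eef_rot: [0.999, 0.034, -0.001, -0.0]
ft_force: [-0.0, 0.7, -1.4]
width: 0.03
```

Run:
```python
from h import *
stat();plan(.574,-.361,.287,4)
```

```text
t 70.08 p [ 0.5608 -0.3048  0.2857] yaw 3.9 tilt 0.06 F [-0.03  0.73 -1.38] w 0.03 q [ 0.74  0.37 -0.44  1.23  0.15  1.58  0.39]
(0.574, -0.361, 0.287, 4) -> [ 0.37  2.28 -0.05] [-0.    0.01 -0.03]
```

carry_out(commands=[[[255, 0.15, 0.9, 0, 0, 0, 0], [255, 0.25, 1.6, 0, 0, 0, 0], [255, 0.35, 2.1, 0, 0, 0, 0], [255, 0.37, 2.28, 0, 0, 0, 0], [255, 0.37, 2.28, 0, 0, 0, 0], [255, 0.37, 2.28, 0, 0, 0, 0]]])

```text
time: 70.82
ee_pos: [0.574, -0.3603, 0.2859]
eef_rot: [0.999, 0.034, -0.0, -0.0]
ft_force: [-0.1, 0.8, -0.6]
width: 0.0299
```

Run:
```python
from h import *
stat();plan(.574,-.361,.139,4)
s=r.camera("side");crop("side",s,230,60,400,360,2,"sc47")
```

```text
t 70.83 p [ 0.574  -0.3603  0.2859] yaw 3.9 tilt 0.05 F [-0.13  0.76 -0.64] w 0.0299 q [ 0.76  0.46 -0.41  1.1   0.18  1.61  0.46]
(0.574, -0.361, 0.139, 4) -> [0.   0.03 5.88] [-0.    0.01 -0.02]
```

View pics/sc47.png

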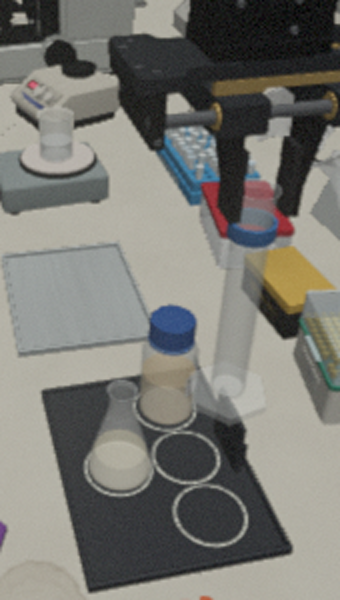

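carry_out(commands=[[[255, 0, 0.03, 0.6, 0, 0, 0], [255, 0, 0.03, 1.6, 0, 0, 0], [255, 0, 0.03, 2.6, 0, 0, 0], [255, 0, 0.03, 3.6, 0, 0, 0], [255, 0, 0.03, 4.6, 0, 0, 0], [255, 0, 0.03, 5.4, 0, 0, 0], [255, 0, 0.03, 5.75, 0, 0, 0], [255, 0, 0.03, 5.88, 0, 0, 0], [255, 0, 0.03, 5.92, 0, 0, 0], [255, 0, 0.03, 5.92, 0, 0, 0]]])

```text
time: 72.12
ee_pos: [0.5743, -0.3612, 0.1388]
eef_rot: [0.999, 0.034, 0.0, 0.0]
ft_force: [-0.2, -0.5, -1.3]
width: 0.0301
```

Run:
```python
from h import *
stat()
s=r.camera("side");crop("side",s,300,200,380,340,4.5,"sc48")
```

```text
t 72.12 p [ 0.5743 -0.3612  0.1388] yaw 3.9 tilt 0.02 F [-0.22 -0.46 -1.3 ] w 0.0301 q [ 0.78  0.51 -0.41  1.34  0.2   1.33  0.44]
```

View pics/sc48.png

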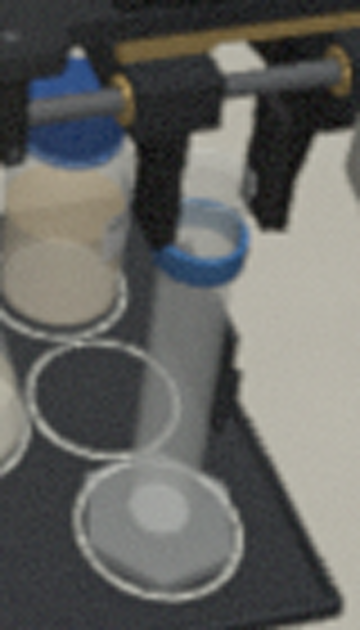

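carry_out(commands=[[[255, 0, 0, 0.04, 0, 0, 0], [255, 0, 0, 0.08, 0, 0, 0], [255, 0, 0, 0.1, 0, 0, 0], [255, 0, 0, 0.1, 0, 0, 0], [200, 0, 0, 0.1, 0, 0, 0], [150, 0, 0, 0.1, 0, 0, 0], [100, 0, 0, 0.1, 0, 0, 0], [60, 0, 0, 0.1, 0, 0, 0], [60, 0, 0, -0.4, 0, 0, 0], [60, 0, 0, -1.4, 0, 0, 0], [60, 0, 0, -2.8, 0, 0, 0], [60, 0, 0, -4.2, 0, 0, 0]]])

```text
time: 73.68
ee_pos: [0.5743, -0.3611, 0.2458]
eef_rot: [0.999, 0.034, 0.0, 0.0]
ft_force: [0.6, -0.4, 0.4]
width: 0.0663
```

Run:
```python
from h import *
stat()
s=r.camera("side");cv2.imwrite("pics/side49.png",s);crop("side",s,240,205,380,355,4,"sc49")
```

```text
t 73.67 p [ 0.5743 -0.3611  0.2458] yaw 3.9 tilt 0.06 F [ 0.63 -0.38  0.44] w 0.0663 q [ 0.77  0.46 -0.41  1.18  0.18  1.53  0.45]
```

View pics/sc49.png

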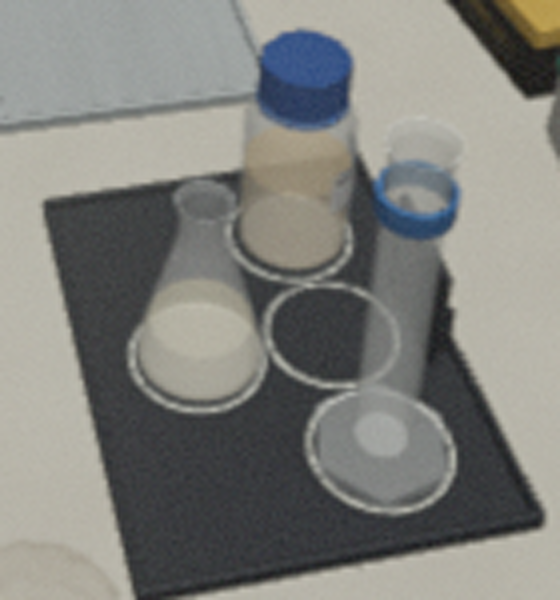

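carry_out(commands=[[[60, 0, 0, -0.6, 0, 0, 0], [60, 0, 0.6, -1, 0, 0, 0], [60, 0, 1.6, -1, 0, 0, 0], [60, 0, 2.6, -1, 0, 0, 0], [60, 0, 3, -1, 0, 0, 0], [60, 0, 3, -1, 0, 0, 0], [60, 0, 3, -1, 0, 0, 0]]])

```text
time: 74.6
ee_pos: [0.5811, -0.4353, 0.2771]
eef_rot: [0.999, 0.035, 0.003, 0.002]
ft_force: [-0.3, 0.4, 0.3]
width: 0.0665
```

Run:
```python
from h import *
stat()
a=cv2.imread("pics/top0.png");t=r.camera("top")
cv2.imwrite("pics/cmp.png",np.hstack([cv2.resize(x[135:225,300:410],None,fx=3.6,fy=3.6,interpolation=cv2.INTER_CUBIC) for x in(a,t)]))
crop("top",t,130,150,200,240,6,"tc50")
s=r.camera("side");crop("side",s,210,90,300,180,6,"sc50")
```

```text
t 74.6 p [ 0.5811 -0.4353  0.2771] yaw 4.0 tilt 0.45 F [-0.29  0.35  0.32] w 0.0665 q [ 0.79  0.57 -0.38  0.96  0.2   1.64  0.55]
```

View pics/cmp.png

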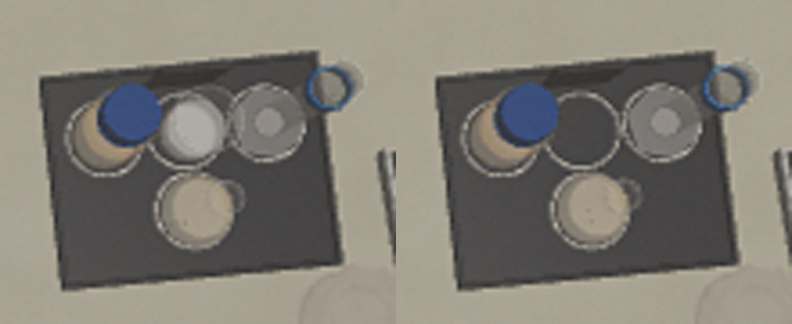

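View pics/tc50.png

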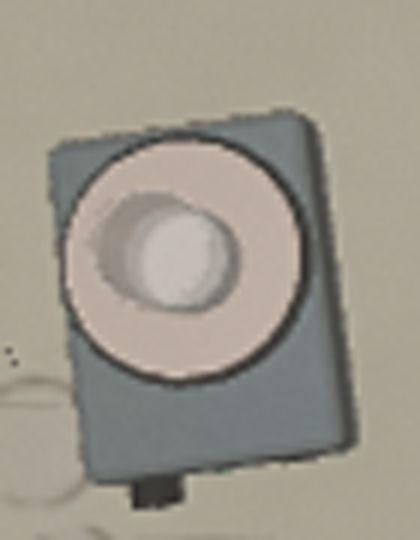

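View pics/sc50.png

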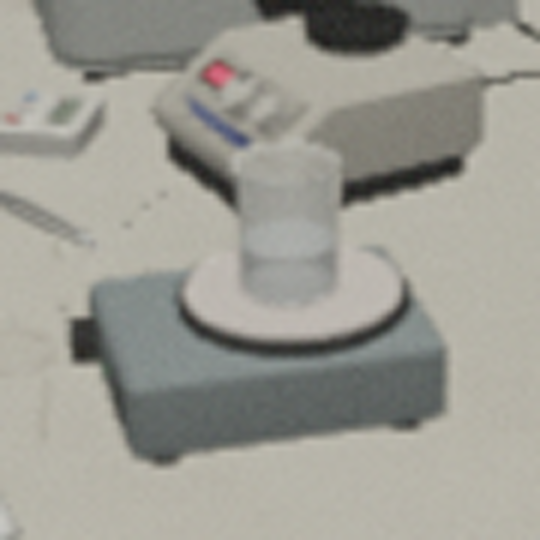

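carry_out(commands=[[[60, 0, 0, 0, 0, 0, 0], [60, 0, 0, 0, 0, 0, 0], [60, 0, 0, 0, 0, 0, 0]]])

```text
time: 75.08
ee_pos: [0.581, -0.4354, 0.2772]
eef_rot: [0.999, 0.035, 0.003, 0.002]
ft_force: [-0.1, -0.0, 0.5]
width: 0.0668
```

Run:
```python
from bench import r
print(r.close_job())
```

```text
the job is handed in; nothing more can be done
None
```

I set the cylinder, flask and bottle aside in the steel tray and put the beaker on the stirrer. Then I returned the bottle, flask and cylinder to their own places on the caddy. The job was handed in at about 75 s of the 147 s allowed, and it reports no verdict.

**Last checks:**
- **Returned things:** in both cameras the flask, bottle and cylinder stand upright in their rings. They look the same as in the pictures from the start, to within about a pixel (roughly 3 mm).
- **Beaker:** it stands upright with its base within a few mm of the plate's centre. The two cameras disagreed on the plate's y by about 10 mm. I aimed near the top camera's value, and the top picture shows the beaker centred.
- **Gripper:** it was open and clear of everything, with wrist force at noise level.

**What disagreed:** the reported TCP height did not match the real fingertips, which are about 38 mm higher. The side camera suggested it, and touching the tray floor confirmed it (about 18 N on the wrist). I used that offset for the flask, bottle and beaker grasps. The first cylinder grasp came before I knew it, so it held only the top 17 mm or so of the tube. It held without slipping, so I gripped the cylinder at the same height when putting it back.

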